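# Fit a fresh filter cassette in the bench air cleaner and lock its cover

### The job

Put the fresh filter cassette, the one with the clean white pleats, into the open bay of the bench air cleaner with its pull rib up, setting it down rather than dropping it, then let go of it and swing the hinged cover shut so that it presses the cassette fully home. Lock the cover with its two orange slotted studs: push each one down and turn it a quarter turn clockwise until it springs into its catch. Leave the dirty dark cassette, the pliers and the filament spool where they lie.

Things in the scene. Friction and masses are not known exactly. Their poses are not given: they have to be found in the camera images.
- cleaner: charcoal bench air cleaner, fixed, 320 mm (its x) by 200 (its y). Origin on the bench under the middle of the filter bay part, which runs 100 mm either way in x and y, deck 100 mm above the bench; the fan end with a round grille runs on to x = 220 mm, 118 mm high. The cover's hinge lies along its +y side; the stud catches are in square pockets in the deck near the -y side.
- bay (a point): centre of the filter bay's mouth, at deck height; axes as the cleaner's. A well 160 mm (x) by 110 mm (y), mouth bevelled 8 mm. In it a grey sprung seal frame, top 34 mm below the deck, yields up to 10 mm (5 N to start, 9 N at 8 mm). A cassette laid on it stands 8 mm proud of the deck (rib not counted); home, its body's top is level with the deck.
- cover (a joint): opening angle of the light grey hinged cover, rad: 0 shut, 1.95 fully open; starts at 1.65 to 1.85, leaning a little outwards over the cleaner's +y side. A stiff hinge (0.45 N m friction) holds it at any angle; pushing at the free edge takes about 3 N. As it shuts, two pads inside press on the cassette.
- cover_hinge (a point): middle of the cover's hinge line (along the cleaner's x; 85 mm to its +y, deck height). Axes turn with the cover: y from free edge to hinge, z out of the top face. The cover is a hood 194 mm along the hinge, 185 mm from hinge to free edge, 34 mm high. Studs stand on its flat top 150 mm from the hinge, 60 mm either side of the middle; the face between them is clear.
- cover_edge (a point): middle of the free edge of the cover at its top face (185 mm from the hinge line, 34 mm above the cover's underside); axes as cover_hinge.
- stud_near_top (a point): near (cleaner x = -60 mm) stud: point on its axis, on top of its orange grip bar (46 mm long, along its own y; 14 mm wide; 26 mm high; black slot along the top). The bar stands on an orange flange disc, 48 mm across and 4 mm thick, held 9 mm off the cover's top face by a steel shank. z: along the axis, away from the cover.
- stud_near (a joint): turn of the near (cleaner x = -60 mm) stud, rad, growing clockwise seen from above the shut cover: about 0 open (bar square to the hinge line), 1.57 locked (bar parallel to the hinge); stops at -0.15 and 1.72. With the cover open it turns freely and is no use turned; leave it open until the cover is shut.
- stud_near_press (a joint): how far the near (cleaner x = -60 mm) stud is pushed in, m: 0 free, 0.008 bottom stop; spring 3 N at first, 8.5 N at the stop. Cover shut: keep it pushed in 0.0065 or more while turning; let go within 0.2 rad of 1.57 its cross pin springs up into the catch, centres itself and stays about 0.002 pushed in. Let go earlier, it does not catch.
- stud_far_top (a point): far (cleaner x = +60 mm) stud: point on its axis, on top of its orange grip bar (46 mm long, along its own y; 14 mm wide; 26 mm high; black slot along the top). The bar stands on an orange flange disc, 48 mm across and 4 mm thick, held 9 mm off the cover's top face by a steel shank. z: along the axis, away from the cover.
- stud_far (a joint): turn of the far (cleaner x = +60 mm) stud, rad, growing clockwise seen from above the shut cover: about 0 open (bar square to the hinge line), 1.57 locked (bar parallel to the hinge); stops at -0.15 and 1.72. With the cover open it turns freely and is no use turned; leave it open until the cover is shut.
- stud_far_press (a joint): how far the far (cleaner x = +60 mm) stud is pushed in, m: 0 free, 0.008 bottom stop; spring 3 N at first, 8.5 N at the stop. Cover shut: keep it pushed in 0.0065 or more while turning; let go within 0.2 rad of 1.57 its cross pin springs up into the catch, centres itself and stays about 0.002 pushed in. Let go earlier, it does not catch.
- fresh_mid (a point): centre of the body of the fresh filter cassette (half-way up, 21 mm above its underside): light grey block 150 mm (its x) by 100 (its y) by 42 high, clean white pleats on top, about 0.33 kg, the same either way round. Across the middle of its top stands a pull rib 14 mm thick (along x), 70 long (along y), 26 high. It lies flat on the bench, rib up.
- fresh_rib (a point): middle of the top of the fresh cassette's pull rib, 68 mm above its underside; same axes as fresh_mid.
- spent_mid (a point): centre of the body of the spent cassette, 21 mm above its underside: same shape, brownish grey with dark dirty pleats; a bystander. The two cassettes lie one on each side of the cleaner, either way.
- pliers: pliers with blue handles, 165 mm long, lying flat on the bench beyond the cleaner; origin on the bench under the joint; a bystander.
- spool: orange filament on a charcoal spool, 130 mm in diameter and 66 mm high, lying flat; origin under its centre; a bystander.

How it is judged (in metres and radians):
On the way, in this order (a step that is already met when the one before it is completed fails the run):
1. the fresh cassette lies flat in the bay on the seal frame, let go (horizontal distance between fresh_mid and bay below 0.012 m and angle between the z axis of fresh_mid and the z axis of cleaner, either way round below 0.08 rad and angle between the x axis of fresh_mid and the x axis of cleaner, either way round below 0.15 rad and z of fresh_mid in the frame of cleaner between 0.07 and 0.093 m and contact force between the fingers and fresh below 0.3 N), for 0.2 s.
2. the cover is shut on it and has pressed it home (horizontal distance between fresh_mid and bay below 0.012 m and angle between the z axis of fresh_mid and the z axis of cleaner, either way round below 0.08 rad and angle between the x axis of fresh_mid and the x axis of cleaner, either way round below 0.15 rad and z of fresh_mid in the frame of cleaner between 0.07 and 0.083 m and value of joint cover below 0.03 rad), for 0.1 s.
3. one stud is caught (((value of joint stud_near above 1.35 rad and value of joint stud_near_press between 0.001 and 0.0045 m) or (value of joint stud_far above 1.35 rad and value of joint stud_far_press between 0.001 and 0.0045 m))), for 0.2 s.
At the end, for the whole second after the job is handed in: The fresh cassette lies in the bay, centred within 12 mm, its body at most 4 mm above the deck; the cover is shut within 0.03 rad; both studs are turned past 1.35 rad and sprung back to 1 to 4.5 mm pushed in; all at rest (all of step 2 and value of joint each of stud_near, stud_far above 1.35 rad and value of joint stud_near_press between 0.001 and 0.0045 m and value of joint stud_far_press between 0.001 and 0.0045 m and value of joint cover above -0.03 rad and linear speed of fresh below 0.02 m/s); the robot touches nothing.
It fails at once if the fresh cassette drops into the bay (faster than 0.6 m/s) (horizontal distance between fresh_mid and bay below 0.03 m and z of fresh_mid in the frame of cleaner below 0.18 m and linear speed of fresh above 0.6 m/s).
It fails at once if the spent cassette is moved more than 30 mm (distance of spent_mid from where it was at the start of the episode above 0.03 m).
It fails at once if the pliers are moved more than 30 mm (distance of pliers from where it was at the start of the episode above 0.03 m).
It fails at once if the spool is moved more than 30 mm (distance of spool from where it was at the start of the episode above 0.03 m).
It also fails if it takes over 72 s, if anything falls off the work surface, if the arm or the gripper's body presses on something with over 40 N, if the wrist force passes 120 N, or if a joint passes its speed limit or range.

### The arm

A 6-joint arm with a two-finger parallel gripper is mounted at the origin on the work surface. World frame = base frame: x ahead of the robot, y to its left, z up, the work surface at z = 0. Lengths are in m, angles in degrees, forces in N, time in s.
With the tool pointing down it reaches from about 0.4 to 0.825 m from the base axis. Payload 7 kg.
Tool frame: the origin (TCP) lies on the centre line of the jaws, within the pads' length; the fingertips stand 19 mm ahead of it and the grasp point (between the pads) is the TCP; z points along the fingers, y is the line along which they close (so a half turn about z gives the same grasp; the last joint's range is limited). The gripper opens to 88 mm and grips with 3 to 60 N. Pads are 19 mm wide; open, the fingers measure 130 mm over their backs; the gripper's body (78 mm by 193 mm) begins 47 mm behind the grasp point.
Start: joints at [-55.571, 20.546, 0.682, 0, -70.136, -16.507], TCP at [0.208, -0.642, 0.246] pointing down, gripper open.
Joint ranges: [-176.03, 176.03], [-82.01, 121.73], [-58.28, 71.71], [-173.87, 95.51], [-174.79, -0.11], [-173.66, 173.66]. Speed limits (degrees/s): [136.94, 136.94, 172.46, 180, 180, 180].

### API

Orientations are given as [roll, pitch, yaw] about the fixed x, y, z axes, in that order (R = Rz(yaw) Ry(pitch) Rx(roll)).
In Python, from plant import get_state, capture, close_job gives the robot as it stands.
- The arm moves only by the tool apply_moves, never from a script. Its argument "targets" is a list of rows, each a list of 7 numbers: the opening, from 0 (shut) to 1 (fully open), then the shift along the tool's x, y, z normalised to -1 to 1, where 1 is 1000 mm, then the turn, a rotation vector about the tool's x, y, z normalised to -1 to 1, where 1 is 90 degrees. In form: [[claw, tx, ty, tz, ax, ay, az], ...]. A call has 1 to 20 rows; each row shifts and turns the commanded pose from where the row before left it, along the tool's axes as they then stand; what a row does not reach is not made up. A row lasts 1/12 s, in which the tool goes at most 41.7 mm and 7.16 degrees, less where a joint would pass 70% of its speed; a pose out of reach is approached as far as the arm can. A call with a number of a shift or a turn outside -1 to 1 is refused whole. A call with a gripper value outside its range is refused whole. The fingers move at their own pace and stop on an object; "newtons" is the grip in N (left out, the last holds). Time passes only in rows, so rows that do not move let the fingers close. It gives the time, the measured TCP pose, the force, the opening and the grip force at its end, in the units of the state.
- get_state(): the state, without advancing time (a new reading comes with each control period).
- capture(name): name is "scene" or "top"; returns a dict with "frame" (400x640x3 uint8, red, green, blue), "range_z" (400x640 float32, m along the optical axis (not along the pixel's ray), 0 where there is no reading), "camera_matrix" (3x3 intrinsics, pixels), "T" (4x4, takes a point from camera to world coordinates). Camera axes: x right, y down, z forward; pixel columns grow to the right and rows downward; lengths in m; the calibration is good to about 2 mm. A picture is of the moment at which its call begins.
- close_job(): hands the job in; it is judged then, once.
The state is a dict: "time_s": time; "joints": joint angles; "qd": joint speeds; "joint_torque": joint torques, N m; "tcp_pos": TCP position; "eef_rot": TCP orientation; "contact_force": force on the tool from outside, world axes, zero at the start; "moment": the same for the moment, N m; "gripper_width": finger opening in m; "gripper_force": force on a finger pad.
Only numpy, scipy, OpenCV 4.12 (cv2) and the standard library are available. Lean on these libraries where they do the work, as an engineer would, in place of code of your own. Each camera call takes 0.05 s, during which the arm holds its last target. There are 200 camera calls.

## Working session

There is one attempt and no reset: what is moved stays moved. The work goes in short steps, Python scripts to look and compute and a tool call to move; the robot and the scene stay as the last step left them, time stands still between calls to the robot, and variables do not carry over. Pictures are saved under pics/ and viewed, at most 10 in all, crops included, and the job is handed in when it is done.

Besides the shell and the picture viewer there is one more tool, called after "Request:" by a JSON object that holds its "api" and its "payload". apply_moves: Moves the arm, as the interface text tells. Scaled input: -1 to 1 covers 1000 mm each way for a shift and 90 degrees each way for a turn. Its arguments: {"type":"object","properties":{"targets":{"type":"array","items":{"type":"array","items":{"type":"number"}}},"newtons":{"type":"number"}},"required":["targets"]}

```bash
mkdir -p pics; ls; python3 - <<'E'
from plant import *
import cv2,numpy as np
s=get_state();print(s)
for n in("scene","top"):
    c=capture(n);cv2.imwrite(f"pics/{n}0.png",c["frame"][:,:,::-1]);np.savez(f"{n}0.npz",**c)
    print(n,c["camera_matrix"].round(1).tolist(),c["T"].round(3).tolist())
E
```

```text
pics
{'time_s': 0.0, 'joints': array([-5.55716109e+01,  2.05903499e+01,  6.33142956e-01, -2.14575054e-02,
       -7.01355847e+01, -1.65065138e+01]), 'qd': array([-0.05996099,  0.02516178,  0.09610404, -0.10752109,  0.07568251,
        0.03892114]), 'joint_torque': array([-1.29392192e-03, -5.82725573e+01,  2.93055707e+01,  6.99680507e+00,
        7.12796827e-03, -9.40807922e-05]), 'tcp_pos': array([ 0.20754498, -0.64180956,  0.24462591]), 'eef_rot': array([ 1.79905301e+02, -7.02701488e-03, -1.62085426e+02]), 'contact_force': array([ 0.36511003, -0.38518673, -0.49119466]), 'moment': array([ 0.01232927,  0.02813212, -0.03168456]), 'gripper_force': 0.0, 'gripper_width': 0.08779682752540988}
scene [[397.6, 0.0, 324.7], [0.0, 397.6, 193.1], [0.0, 0.0, 1.0]] [[-0.731, 0.572, -0.371, 1.047], [0.682, 0.625, -0.379, 0.457], [0.015, -0.53, -0.848, 1.135], [0.0, 0.0, 0.0, 1.0]]
top [[408.8, 0.0, 313.4], [0.0, 408.8, 205.0], [0.0, 0.0, 1.0]] [[-0.028, -0.992, 0.122, 0.451], [-1.0, 0.028, -0.004, -0.011], [0.001, -0.122, -0.993, 1.137], [0.0, 0.0, 0.0, 1.0]]
```

View pics/top0.png

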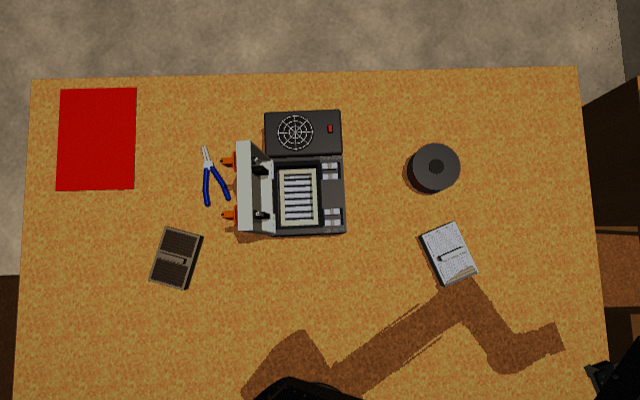

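View pics/scene0.png

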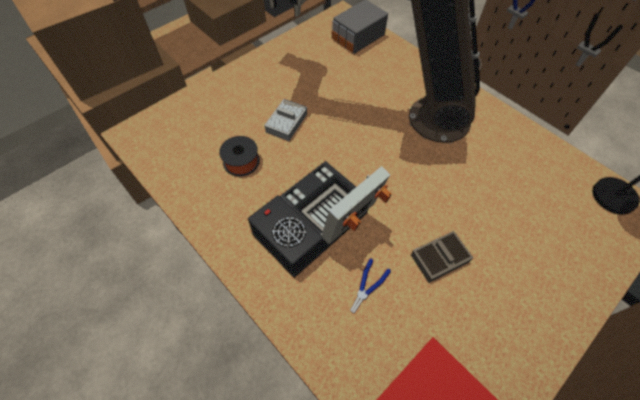

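The top view shows the cleaner at about (305,175), with its fan end up (world +x) and the open cover on its left (+y). The fresh cassette is at (448,253), the spent one at (176,258), the spool at (433,167) and the pliers at (213,178). The scene view agrees.

```bash
cat > h.py <<'E'
import numpy as np,cv2
def cloud(c):
    K=c["camera_matrix"];z=c["range_z"];v,u=np.mgrid[:z.shape[0],:z.shape[1]]
    p=np.stack([(u-K[0,2])/K[0,0]*z,(v-K[1,2])/K[1,1]*z,z],-1)
    w=p@c["T"][:3,:3].T+c["T"][:3,3]; w[z==0]=np.nan
    return w
def rect(P):
    r=cv2.minAreaRect((P[:,:2]*1000).astype(np.float32));return np.round(r[0],1),np.round(r[1],1),round(r[2],1)
E
python3 - <<'E'
from h import *
for n in("top","scene"):
    c=np.load(n+"0.npz");w=cloud(c);Z=w[...,2]
    def sel(x0,x1,y0,y1,z0,z1):
        with np.errstate(invalid="ignore"):
            m=(w[...,0]>x0)&(w[...,0]<x1)&(w[...,1]>y0)&(w[...,1]<y1)&(Z>z0)&(Z<z1)
        m=cv2.morphologyEx(m.astype(np.uint8),cv2.MORPH_OPEN,np.ones((2,2)))
        return w[m>0]
    uv=(253,448)
    if n=="top": print("approx",w[253,448],w[258,176],w[167,433],w[130,320],w[195,295])
    for nm,b in dict(fresh=(.3,.6,-.5,-.25,.032,.052),rib=(.3,.6,-.5,-.25,.056,.08),deck=(.35,.62,-.12,.12,.09,.108),fan=(.5,.8,-.12,.12,.111,.125),seal=(.35,.62,-.12,.12,.05,.08),cover=(.35,.68,-.05,.3,.14,.4),spool=(.5,.8,-.5,-.2,.05,.08),spent=(.3,.6,.2,.5,.032,.052)).items():
        P=sel(*b)
        print(n,nm,len(P),*(rect(P) if len(P)>5 else ()), P[:,2].mean().round(4) if len(P) else "")
    P=sel(.35,.68,0.02,.3,.13,.4)
    if len(P):print("cover ext",np.percentile(P,[1,50,99],axis=0).round(3))
    hsv=cv2.cvtColor(c["frame"],cv2.COLOR_RGB2HSV)
    m=(hsv[...,0]<14)&(hsv[...,1]>200)&(hsv[...,2]>120)&(w[...,1]>.05)&(w[...,1]<.35)&(w[...,2]>.1)
    k,lab,st,ce=cv2.connectedComponentsWithStats(m.astype(np.uint8))
    for i in range(1,k):
        if st[i,4]>8: print("orange",st[i],np.nanmean(w[lab==i],0).round(3))
E
```

```text
approx [ 0.44704271 -0.36244761  0.06683262] [0.45427489 0.34525899 0.06479482] [ 0.67645185 -0.33892331  0.06394115] [ 0.76994724 -0.03823564  0.11855787] [0.6159113  0.03332268 0.03231054]
top fresh 1971 [ 440.6 -386.1] [159.2 116.3] 21.9 nan
top rib 158 [ 442.3 -382.1] [18.7 78.8] 21.3 0.0601
top deck 1932 [548.5  -4.7] [119. 233.] 12.0 nan
top fan 2726 [740.  -9.] [ 73.5 256.3] 29.4 nan
top seal 575 [532.5 -13.4] [121.2 135.5] 38.3 nan
top cover 2144 [613.8 158.8] [247.5  58.9] 25.9 nan
top spool 1804 [nan nan] [0. 0.] 0.0 nan
top spent 1989 [449.9 362.4] [100.2 164.3] 67.4 nan
cover ext [[nan nan nan]
 [nan nan nan]
 [nan nan nan]]
orange [221 152  15  19  92] [0.661 0.167 0.261]
orange [222 205  15  20  93] [0.543 0.166 0.26 ]
scene fresh 782 [ 434.3 -376. ] [181.4  96.3] 21.4 nan
scene rib 90 [ 448.5 -371.7] [27.1 67.8] 39.4 0.0622
scene deck 729 [563.5  13.5] [114.5 211. ] 0.6 nan
scene fan 1925 [753.   18.6] [ 92.8 213.2] 2.5 nan
scene seal 368 [569.1  29.8] [230.1  61.5] 63.3 nan
scene cover 1551 [504.3 117.8] [375.1  35.6] 18.0 nan
scene spool 933 [ 664.1 -350.8] [135.1 103.6] 47.8 nan
scene spent 1453 [445.2 365.1] [100.7 176.8] 75.0 nan
cover ext [[nan nan nan]
 [nan nan nan]
 [nan nan nan]]
```

```bash
cat >> h.py <<'E'
def sel(w,x0,x1,y0,y1,z0,z1,k=3):
    q=np.nan_to_num(w,nan=-9)
    m=np.all((q>[x0,y0,z0])&(q<[x1,y1,z1]),-1).astype(np.uint8)
    n,lab,st,_=cv2.connectedComponentsWithStats(cv2.morphologyEx(m,cv2.MORPH_OPEN,np.ones((k,k))))
    if n<2:return np.zeros((0,3))
    o=(lab==1+st[1:,4].argmax())&(m>0)
    return w[o]
E
python3 - <<'E'
from h import *
for n in("top","scene"):
    c=np.load(n+"0.npz");w=cloud(c)
    for nm,b in dict(fresh=(.3,.6,-.5,-.25,.034,.050),rib=(.3,.6,-.5,-.25,.056,.08,2),deck=(.45,.71,-.15,.08,.094,.106),fan=(.66,.9,-.15,.15,.113,.124),well=(.45,.72,-.12,.12,.055,.075),spent=(.3,.6,.2,.5,.034,.050)).items():
        P=sel(w,*b); print(n,nm,len(P),*(rect(P) if len(P)>5 else ()),P.mean(0).round(3),np.percentile(P,[2,98],axis=0).round(3).tolist() if len(P) else "")
    P=sel(w,.46,.74,.03,.3,.13,.4)
    print("cover",len(P),np.percentile(P,[1,50,99],axis=0).round(3).tolist())
    for z in np.arange(.13,.32,.02):
        Q=P[abs(P[:,2]-z)<.01]
        if len(Q):print(z.round(2),len(Q),np.percentile(Q[:,0],[3,97]).round(3),np.percentile(Q[:,1],[3,50,97]).round(3))
E
```

```text
top fresh 1944 [ 444.3 -375.8] [150.3 101.5] 21.6 [ 0.444 -0.374  0.041] [[0.371, -0.436, 0.037], [0.519, -0.315, 0.045]]
top rib 121 [ 443.4 -376.3] [12.1 68.9] 22.0 [ 0.443 -0.376  0.066] [[0.429, -0.407, 0.062], [0.458, -0.346, 0.07]]
top deck 1746 [606.3  -8.1] [201.2 176.7] 0.9 [ 0.607 -0.039  0.098] [[0.507, -0.095, 0.095], [0.705, 0.071, 0.102]]
top fan 3117 [764.7   6.3] [117.6 197.1] 0.8 [0.765 0.008 0.117] [[0.71, -0.086, 0.113], [0.82, 0.1, 0.122]]
top well 769 [605.6  23.7] [150.7  97.9] 1.0 [0.605 0.024 0.064] [[0.531, -0.025, 0.059], [0.679, 0.072, 0.068]]
top spent 1961 [454.4 359. ] [100.8 150.1] 72.7 [0.453 0.357 0.041] [[0.381, 0.3, 0.036], [0.527, 0.416, 0.045]]
cover 2515 [[0.507, 0.097, 0.133], [0.609, 0.128, 0.276], [0.699, 0.18, 0.283]]
0.13 88 [0.507 0.697] [0.095 0.124 0.125]
0.15 177 [0.526 0.697] [0.095 0.125 0.128]
0.17 180 [0.507 0.697] [0.098 0.126 0.13 ]
0.19 130 [0.507 0.697] [0.1   0.112 0.127]
0.21 40 [0.507 0.699] [0.103 0.114 0.173]
0.23 59 [0.507 0.699] [0.104 0.124 0.178]
0.25 278 [0.508 0.697] [0.101 0.154 0.183]
0.27 1114 [0.511 0.694] [0.115 0
[... 526 characters left out ...]
]
scene well 357 [602.2  -1.1] [152.6  64.5] 0.7 [ 0.589 -0.015  0.065] [[0.527, -0.032, 0.056], [0.675, 0.026, 0.074]]
scene spent 1410 [456.1 360.7] [101.  152.9] 73.1 [0.461 0.362 0.043] [[0.383, 0.303, 0.038], [0.533, 0.418, 0.048]]
cover 2030 [[0.513, 0.107, 0.133], [0.627, 0.139, 0.264], [0.703, 0.185, 0.285]]
0.13 45 [0.515 0.703] [0.108 0.128 0.131]
0.15 92 [0.53  0.703] [0.102 0.131 0.134]
0.17 78 [0.543 0.703] [0.107 0.134 0.137]
0.19 84 [0.545 0.703] [0.108 0.137 0.14 ]
0.21 100 [0.538 0.703] [0.113 0.139 0.144]
0.23 195 [0.523 0.703] [0.116 0.145 0.183]
0.25 283 [0.526 0.703] [0.118 0.149 0.185]
0.27 562 [0.521 0.702] [0.121 0.147 0.182]
0.29 591 [0.516 0.697] [0.117 0.129 0.147]
```

Request:
{"api": "apply_moves", "payload": {"targets": [[1,-0.031,0.018,0.006,0,0,0],[1,-0.031,0.018,0.006,0,0,0],[1,-0.031,0.018,0.006,0,0,0],[1,-0.031,0.018,0.006,0,0,0],[1,-0.031,0.018,0.006,0,0,0],[1,-0.031,0.018,0.006,0,0,0],[1,-0.031,0.018,0.006,0,0,0],[1,-0.031,0.018,0.006,0,0,0],[1,-0.031,0.018,0.006,0,0,0],[1,-0.031,0.018,0.006,0,0,0],[1,0,0,0,0,0,-0.074],[1,0,0,0,0,0,-0.074],[1,0,0,0,0,0,-0.074],[1,0,0,0,0,0,-0.074],[1,0,0,0,0,0,-0.074],[1,0,0,0,0,0,-0.074],[1,0,0,0,0,0,-0.074],[1,0,0,0,0,0,-0.074],[1,0,0,0,0,0,-0.074],[1,0,0,0,0,0,-0.074]]}}

```text
time_s: 1.77
tcp_pos: [0.447, -0.3754, 0.1852]
eef_rot: [180.0, 0.0, -95.2]
contact_force: [-0.3, 0.4, 1.3]
gripper_width: 0.0875
gripper_force: 0.0
```

Request:
{"api": "apply_moves", "payload": {"targets": [[1,0,0,0,0,0,-0.074],[1,0,0,0,0,0,-0.074],[1,0,0,0,0,0,-0.074],[1,0,0,0,0,0,-0.074],[1,0,0,0,0,0,0],[1,0,0,0,0,0,0]]}}

```text
time_s: 2.27
tcp_pos: [0.4471, -0.3755, 0.1853]
eef_rot: [180.0, 0.0, -69.1]
contact_force: [-0.1, 0.1, -0.8]
gripper_width: 0.0875
gripper_force: 0.0
```

```bash
cat >> h.py <<'E'
from plant import get_state,capture
def go(x,y,z,yaw):
    s=get_state();p=s["tcp_pos"];r=np.radians(s["eef_rot"][2]);d=np.array([x,y,z])-p
    dy=(yaw-s["eef_rot"][2]+180)%360-180
    print("now",p.round(4),s["eef_rot"].round(2),"joints",s["joints"].round(1),"t",s["time_s"])
    print("shift mm xyz tool",(1000*np.array([d@[np.cos(r),np.sin(r),0],d@[np.sin(r),-np.cos(r),0],-d[2]])).round(1),"az",round(-dy/90,4))
E
python3 -c "
from h import *
go(.4465,-.374,.064,-68.6)"
```

```text
now [ 0.4471 -0.3755  0.1853] [ 1.7998e+02  3.0000e-02 -6.9050e+01] joints [-20.8  14.7 -15.9  -0.  -59.4  41.8] t 2.2667
shift mm xyz tool [ -1.6   0.  121.3] az -0.005
```

Request:
{"api": "apply_moves", "payload": {"targets": [[1,-0.0015,0,0.03,0,0,-0.005],[1,0,0,0.03,0,0,0],[1,0,0,0.03,0,0,0],[1,0,0,0.021,0,0,0],[1,0,0,0.01,0,0,0],[1,0,0,0,0,0,0],[0,0,0,0,0,0,0],[0,0,0,0,0,0,0],[0,0,0,0,0,0,0],[0,0,0,0,0,0,0],[0,0,0,0,0,0,0],[0,0,0,0,0,0,0],[0,0,0,0,0,0,0],[0,0,0,0,0,0,0]], "newtons": 40}}

```text
time_s: 3.43
tcp_pos: [0.4467, -0.3742, 0.0647]
eef_rot: [-180.0, -0.0, -68.4]
contact_force: [0.3, -0.7, -0.8]
gripper_width: 0.0399
gripper_force: 0.0
```

Request:
{"api": "apply_moves", "payload": {"targets": [[0,0,0,0,0,0,0],[0,0,0,0,0,0,0],[0,0,0,0,0,0,0],[0,0,0,0,0,0,0],[0,0,0,0,0,0,0],[0,0,0,0,0,0,0],[0,0,0,0,0,0,0],[0,0,0,0,0,0,0],[0,0,0,0,0,0,0]]}}

```text
time_s: 4.18
tcp_pos: [0.4465, -0.3742, 0.0645]
eef_rot: [180.0, 0.0, -68.4]
contact_force: [-2.0, -1.1, 0.1]
gripper_width: 0.0136
gripper_force: 40.0
```

Request:
{"api": "apply_moves", "payload": {"targets": [[0,0,0,-0.02,0,0,0],[0,0,0,-0.03,0,0,0],[0,0,0,-0.03,0,0,0.0575],[0,0,0,-0.03,0,0,0.0575],[0,0,0,-0.025,0,0,0.0575],[0,0,0,0,0,0,0.0575],[0,-0.0343,-0.0151,0,0,0,0],[0,-0.0343,-0.0151,0,0,0,0],[0,-0.0343,-0.0151,0,0,0,0],[0,-0.0343,-0.0151,0,0,0,0],[0,-0.0343,-0.0151,0,0,0,0],[0,-0.0343,-0.0151,0,0,0,0],[0,-0.0343,-0.0151,0,0,0,0],[0,-0.0343,-0.0151,0,0,0,0],[0,-0.0343,-0.0151,0,0,0,0],[0,-0.0343,-0.0151,0,0,0,0],[0,-0.0343,-0.0151,0,0,0,0],[0,0,0,0,0,0,0],[0,0,0,0,0,0,0],[0,0,0,0,0,0,0]]}}

```text
time_s: 5.85
tcp_pos: [0.6062, 0.0061, 0.1987]
eef_rot: [179.9, -0.0, -89.0]
contact_force: [-0.1, -0.6, -3.6]
gripper_width: 0.0139
gripper_force: 40.0
```

```bash
python3 - <<'E'
from h import *
go(.6065,.0055,.130,-89.1)
ims=[]
for n in("top","scene"):
    c=capture(n);np.savez(n+"1.npz",**c);w=cloud(c);f=c["frame"][:,:,::-1]
    ims.append(cv2.resize(f[90:260,180:420] if n=="top" else f[130:300,220:460],None,fx=3.2,fy=1.7*3.2/1.7)[:,:])
    for nm,b in dict(cass=(.45,.72,-.12,.1,.155,.177),fan=(.68,.9,-.15,.15,.113,.124)).items():
        P=sel(w,*b);print(n,nm,len(P),*(rect(P) if len(P)>5 else ()),np.percentile(P,[2,98],axis=0).round(3).tolist() if len(P) else "")
cv2.imwrite("pics/p1.png",cv2.resize(np.hstack(ims),(800,283)))
E
```

```text
now [0.6062 0.0061 0.1987] [179.9   -0.   -89.04] joints [ 19.   16.1 -12.   -0.  -61.9 -18. ] t 5.85
shift mm xyz tool [ 0.6 -0.3 68.7] az 0.0006
top cass 55 [561.4  13.6] [20.5 21.8] 44.1 [[0.551, 0.002, 0.173], [0.572, 0.024, 0.177]]
top fan 233 [789.9 -74.8] [70.4 34.5] 5.5 [[0.757, -0.09, 0.113], [0.824, -0.057, 0.12]]
scene cass 116 [588.1  52.3] [111.1   7.6] 0.1 [[0.535, 0.049, 0.156], [0.642, 0.056, 0.177]]
scene fan 2415 [767.5   8.8] [119.4 200.1] 1.2 [[0.712, -0.084, 0.114], [0.825, 0.104, 0.123]]
```

View pics/p1.png

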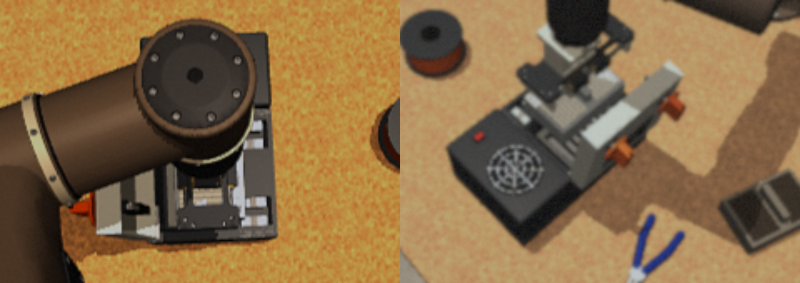

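The left crop is the top view: the arm hides most of the bay. The right crop is the scene view: the cassette hangs level over the bay at about (570,110), aligned with it and clear of the cover. I'll lower it now.

Request:
{"api": "apply_moves", "payload": {"targets": [[0,0,0,0.01,0,0,0],[0,0,0,0.01,0,0,0],[0,0,0,0.01,0,0,0],[0,0,0,0.01,0,0,0],[0,0,0,0.01,0,0,0],[0,0,0,0.006,0,0,0],[0,0,0,0.004,0,0,0],[0,0,0,0.003,0,0,0],[0,0,0,0,0,0,0],[0,0,0,0,0,0,0]]}}

```text
time_s: 6.78
tcp_pos: [0.6093, 0.0147, 0.1427]
eef_rot: [-179.4, 0.6, -88.9]
contact_force: [-23.4, 46.7, 47.0]
gripper_width: 0.0135
gripper_force: 79.8
```

The cassette met the bay's -y bevel and was pushed +8 mm in y. The bay's mouth seems to be offset in +y from the cleaner's origin. I'll lift off and measure the mouth from the first pictures.

Request:
{"api": "apply_moves", "payload": {"targets": [[0,0,0,-0.01,0,0,0],[0,0,0,-0.015,0,0,0],[0,0,0,-0.015,0,0,0],[0,0,0,0,0,0,0],[0,0,0,0,0,0,0]]}}

```text
time_s: 7.2
tcp_pos: [0.6068, 0.0057, 0.1761]
eef_rot: [-180.0, 0.0, -89.1]
contact_force: [0.2, -1.4, -2.4]
gripper_width: 0.0138
gripper_force: 66.7
```

```bash
python3 - <<'E'
from h import *
go(.6065,.022,.130,-89.1)
for n in("top","scene"):
    c=np.load(n+"0.npz");w=cloud(c);q=np.nan_to_num(w,nan=-9)
    bx=.605 if n=="top" else .608
    for x in(-.04,0,.04):
        m=(abs(q[...,0]-bx-x)<.003)&(q[...,1]>-.11)&(q[...,1]<.13)&(q[...,2]>.02)
        P=q[m];P=P[P[:,1].argsort()]
        b=((P[:,1]+.11)//.006).astype(int)
        print(n,x,[(round(P[b==k,1].mean()*1000),round(P[b==k,2].mean()*1000)) for k in np.unique(b)])
    m=(abs(q[...,1]-.02)<.004)&(abs(q[...,0]-bx)<.11)&(q[...,2]>.02);P=q[m];P=P[P[:,0].argsort()];b=((P[:,0]-.4)//.005).astype(int)
    print("x",[(round(P[b==k,0].mean()*1000),round(P[b==k,2].mean()*1000)) for k in np.unique(b)])
c=capture("scene");cv2.imwrite("pics/p2.png",cv2.resize(c["frame"][120:300,230:430,::-1],None,fx=3.3,fy=3.3,interpolation=3))
E
```

```text
now [0.6068 0.0057 0.1761] [-1.7996e+02  3.0000e-02 -8.9110e+01] joints [ 19.   17.2 -13.7  -0.  -59.  -18.1] t 7.2
shift mm xyz tool [-16.3   0.1  46.1] az -0.0001
top -0.04 [(-95, 98), (-89, 90), (-83, 86), (-77, 94), (-71, 93), (-64, 95), (-59, 96), (-53, 95), (-47, 94), (-41, 98), (-35, 93), (-29, 29), (-24, 65), (-17, 64), (-10, 31), (-5, 28), (0, 32), (6, 30), (13, 31), (20, 32), (25, 31), (30, 31), (37, 31), (44, 32), (49, 32), (55, 32), (61, 42), (67, 66), (76, 25), (79, 57), (84, 96), (90, 99), (96, 102), (103, 101), (109, 99), (115, 235), (121, 205), (127, 218)]
top 0 [(-94, 99), (-89, 98), (-83, 97), (-77, 96), (-71, 100), (-66, 99), (-59, 99), (-53, 99), (-48, 97), (-41, 98), (-35, 94), (-29, 47), (-22, 64), (-17, 64), (-11, 32), (-6, 34), (1, 31), (8, 33), (13, 30), (19, 31), (25, 33), (31, 32), (37, 33), (43, 32), (49, 32), (54, 30), (61, 46), (67, 65), (72, 67), (79, 48), (85, 84), (91, 102), (97, 101), (103, 99), (109, 99), (115, 177), (121, 189), (127, 198)]
top 0.04 [(-94, 99), (-90, 98), (-83, 99), (-77, 97), (-71, 95), (-64, 97), (-59, 96), (-53, 97), (-46, 96), (
[... 1328 characters left out ...]
8, 97), (-84, 94), (-77, 98), (-71, 98), (-66, 96), (-60, 97), (-53, 99), (-46, 97), (-41, 96), (-35, 93), (-30, 76), (-22, 48), (-17, 43), (-11, 49), (-6, 35), (-1, 31), (8, 33), (14, 33), (19, 30), (24, 28), (31, 32), (38, 34), (43, 33), (47, 32), (106, 29), (106, 32), (121, 284), (126, 207)]
x [(508, 99), (513, 102), (517, 100), (522, 96), (527, 79), (532, 66), (538, 65), (542, 66), (547, 32), (552, 36), (557, 38), (578, 32), (582, 28), (591, 32), (595, 31), (603, 35), (608, 34), (613, 31), (618, 31), (623, 36), (626, 35), (632, 33), (638, 34), (644, 35), (647, 30), (652, 32), (657, 33), (672, 65), (676, 66), (688, 94), (693, 98), (697, 100), (701, 98), (709, 118), (712, 118), (717, 118)]
```

View pics/p2.png

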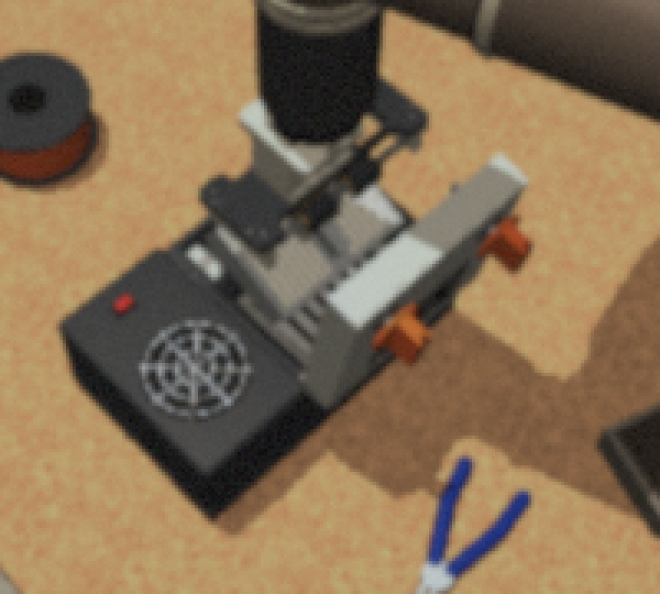

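The crop shows the cassette, still level in the grip, held too far to the -y side; the open well shows along the cover at about (310,340). The bay's centre works out at about (0.607, 0.025).

Request:
{"api": "apply_moves", "payload": {"targets": [[0,-0.0095,0,0,0,0,0],[0,-0.0095,0,0,0,0,0],[0,0,0,0,0,0,0],[0,0,0,0.008,0,0,0],[0,0,0,0.008,0,0,0],[0,0,0,0.008,0,0,0],[0,0,0,0.006,0,0,0],[0,0,0,0.004,0,0,0],[0,0,0,0.003,0,0,0],[0,0,0,0,0,0,0]]}}

```text
time_s: 8.08
tcp_pos: [0.6061, 0.0244, 0.1394]
eef_rot: [179.9, -0.0, -89.1]
contact_force: [-4.5, 0.0, 4.5]
gripper_width: 0.0136
gripper_force: 66.9
```

Request:
{"api": "apply_moves", "payload": {"targets": [[0,0,0.001,0.002,0,0,0],[0,0,0.001,0.002,0,0,0],[0,0,0,0.002,0,0,0],[0,0,0,0.001,0,0,0],[0,0,0,0,0,0,0],[0,0,0,0,0,0,0]]}}

```text
time_s: 8.58
tcp_pos: [0.6064, 0.0252, 0.1374]
eef_rot: [-179.7, 0.0, -89.0]
contact_force: [-10.2, 4.7, 27.8]
gripper_width: 0.0136
gripper_force: 64.6
```

```bash
python3 - <<'E'
from h import *
s=get_state();print(s["moment"].round(2),s["contact_force"].round(1),s["tcp_pos"].round(4))
ims=[]
for n in("scene","top"):
    c=capture(n);np.savez(n+"2.npz",**c);w=cloud(c)
    f=c["frame"][:,:,::-1]; ims.append(cv2.resize(f[145:245,270:370] if n=="scene" else f[120:260,220:360],(400,400),interpolation=3))
    for z0,z1 in((.09,.135),(.13,.175)):
        P=sel(w,.5,.72,-.06,.09,z0,z1,2);print(n,len(P),rect(P),P.mean(0).round(3))
cv2.imwrite("pics/p3.png",np.hstack(ims))
E
```

```text
[ 0.91  4.1  -0.16] [-10.2   4.7  27.8] [0.6064 0.0252 0.1374]
scene 734 (array([689.1,   9. ]), array([114.5, 136.8]), 23.6) [0.683 0.023 0.108]
scene 12 (array([679.9,  -9. ]), array([13. ,  6.1]), 88.1) [ 0.68  -0.009  0.135]
top 1198 (array([611. ,  14.1]), array([212.9, 148.1]), 0.0) [ 0.586 -0.019  0.102]
top 119 (array([574.5, -18.1]), array([84.8, 14.2]), 1.1) [ 0.569 -0.02   0.135]
```

View pics/p3.png

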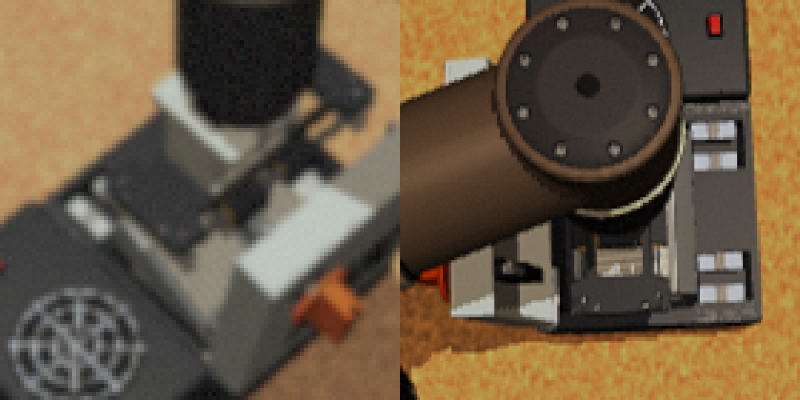

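The pictures suggest the cassette's -y edge stands high, near z = 0.135, so it has tilted in the grip. I'll lift clear and measure the tilt.

Request:
{"api": "apply_moves", "payload": {"targets": [[0,0,0,-0.015,0,0,0],[0,0,0,-0.015,0,0,0],[0,0,0,-0.02,0,0,0],[0,0,0,-0.02,0,0,0],[0,0,0,0,0,0,0],[0,0,0,0,0,0,0]]}}

```text
time_s: 9.18
tcp_pos: [0.6052, 0.025, 0.2034]
eef_rot: [-179.8, 0.1, -89.1]
contact_force: [-0.2, -0.2, -4.2]
gripper_width: 0.0136
gripper_force: 62.6
```

```bash
python3 - <<'E'
from h import *
s=get_state();print(s["tcp_pos"].round(4),s["contact_force"].round(1))
ims=[]
for n in("scene","top"):
    c=capture(n);w=np.nan_to_num(cloud(c),nan=-9)
    for x0 in(.53,.55,.57,.59,.62,.64,.66,.68):
        m=(abs(w[...,0]-x0)<.008)&(w[...,1]>-.05)&(w[...,1]<.09)&(w[...,2]>.135)&(w[...,2]<.225)
        P=w[m];b=((P[:,1]+.05)//.01).astype(int)
        print(n,x0,[(round(P[b==k,1].mean()*1000),round(P[b==k,2].max()*1000),round(np.median(P[b==k,2])*1000)) for k in np.unique(b)])
E
```

```text
[0.6052 0.025  0.2034] [-0.2 -0.2 -4.2]
scene 0.53 [(29, 176, 176), (36, 181, 175), (45, 173, 171), (55, 170, 165), (64, 168, 160)]
scene 0.55 [(28, 181, 179), (35, 181, 177), (46, 177, 170), (56, 169, 166), (64, 169, 161)]
scene 0.57 [(26, 183, 181), (35, 182, 178), (45, 178, 172), (54, 172, 167), (63, 168, 163)]
scene 0.59 [(36, 213, 185), (45, 182, 173), (56, 169, 167), (64, 167, 162)]
scene 0.62 [(9, 193, 193), (11, 191, 190), (28, 181, 178), (37, 208, 179), (45, 201, 175), (55, 195, 170), (63, 193, 164)]
scene 0.64 [(26, 187, 183), (35, 182, 178), (45, 175, 173), (55, 173, 167), (64, 171, 161)]
scene 0.66 [(29, 176, 176), (37, 180, 177), (45, 178, 173), (55, 173, 168), (64, 168, 161)]
scene 0.68 [(-32, 175, 171), (-23, 203, 178), (-15, 203, 191), (-4, 203, 189), (5, 195, 187), (15, 189, 178), (25, 190, 179), (35, 182, 171), (45, 174, 168), (55, 174, 165), (64, 167, 162)]
top 0.53 [(-35, 186, 175), (-25, 203, 192), (-18, 200, 198)]
top 0.55 [(-40, 169, 168), (-34, 187, 177), (-24, 204, 198), (-15, 206, 198), (-9, 197, 196), (8, 190, 187), (15, 187, 183), (25, 182, 178), (35, 178, 173), (44, 171, 168), (64, 162, 159)]
top 0.57 [(-35, 188, 177), (-25, 203, 195), (-16, 203, 199), (-10, 199, 198), (9, 191, 189), (15, 185, 183), (24, 184, 178), (34, 178, 174), (44, 172, 169), (65, 157, 156)]
top 0.59 [(-35, 184, 175), (-26, 203, 195), (-18, 203, 199)]
top 0.62 [(-40, 162, 162), (-34, 187, 176), (-25, 202, 195)]
top 0.64 [(-35, 187, 177), (-27, 194, 190)]
top 0.66 [(-36, 182, 172)]
top 0.68 [(-38, 171, 169)]
```

Request:
{"api": "apply_moves", "payload": {"targets": [[0,0,0,0,0,-0.075,0],[0,0,0,0,0,-0.075,0],[0,0,0,0,0,-0.075,0],[0,0,0,0,0,-0.075,0],[0,0,0,0,0,0,0],[0,0,0,0,0,0,0],[0,0,0,0,0,0,0]]}}

```text
time_s: 9.87
tcp_pos: [0.6042, 0.0238, 0.2011]
eef_rot: [179.9, 26.9, -89.2]
contact_force: [0.5, -0.2, -3.2]
gripper_width: 0.0138
gripper_force: 60.3
```

```bash
cat > look.py <<'E'
from h import *
s=get_state();print(s["tcp_pos"].round(4),s["eef_rot"].round(2),s["contact_force"].round(1),s["joints"].round(1))
ims=[]
zt=s["tcp_pos"][2]-.02
for n in("scene","top"):
    c=capture(n);w=np.nan_to_num(cloud(c),nan=-9)
    f=c["frame"][:,:,::-1]; ims.append(cv2.resize(f[125:245,260:380] if n=="scene" else f[110:260,220:370],(400,400),interpolation=3))
    m=(abs(w[...,0]-.607)<.1)&(abs(w[...,1]-.025)<.07)&(abs(w[...,2]-zt)<.012)
    n_,lab,st,_=cv2.connectedComponentsWithStats(cv2.morphologyEx(m.astype(np.uint8),cv2.MORPH_OPEN,np.ones((2,2))))
    P=w[(lab>0)]
    A=np.c_[P[:,:2]-[.607,.025],np.ones(len(P))]
    k=np.ones(len(P),bool)
    for _ in range(6):
        q=np.linalg.lstsq(A[k],P[k,2],rcond=None)[0];k=abs(A@q-P[:,2])<.003
    P=P[k];print(n,len(P),"plane slope x,y deg",np.degrees(np.arctan(q[:2])).round(1),"z",q[2].round(4),"ext",np.percentile(P,[1,99],axis=0).round(4).tolist(),rect(P))
cv2.imwrite("pics/p4.png",np.hstack(ims))
E
python3 look.py
```

```text
[0.6042 0.0238 0.2011] [179.85  26.87 -89.23] [ 0.5 -0.2 -3.2] [  2.9  19.   -1.2 -28.5 -71.3   7.6]
scene 114 plane slope x,y deg [ 9.2 34.5] z 0.1699 ext [[0.5331, 0.012, 0.1716], [0.6805, 0.0619, 0.1897]] (array([609.6,  43.7]), array([ 23.9, 157.7]), 71.4)Traceback (most recent call last):
  File "look.py", line 15, in <module>
    P=P[k];print(n,len(P),"plane slope x,y deg",np.degrees(np.arctan(q[:2])).round(1),"z",q[2].round(4),"ext",np.percentile(P,[1,99],axis=0).round(4).tolist(),rect(P))
                                                                                                              ~~~~~~~~~~~~~^^^^^^^^^^^^^^^^^
    return _quantile_unchecked(
        a, q, axis, out, overwrite_input, method, keepdims, weights)
    return _ureduce(a,
                    func=_quantile_ureduce_func,
    ...<5 lines>...
                    overwrite_input=overwrite_input,
                    method=method)
    r = func(a, **kwargs)
    result = _quantile(arr,
                       quantiles=q,
    ...<2 lines>...
                       out=out,
                       weights=wgt)
    slices_having_nans = np.isnan(arr[-1, ...])
                                  ~~~^^^^^^^^^
IndexError: index -1 is out of bounds for axis 0 with size 0
```

```bash
cat > prof.py <<'E'
from h import *
s=get_state();print(s["tcp_pos"].round(4),s["eef_rot"].round(2),s["contact_force"].round(1))
z=s["tcp_pos"][2];ims=[]
for n in("scene","top"):
    c=capture(n);w=np.nan_to_num(cloud(c),nan=-9);f=c["frame"][:,:,::-1]
    np.savez(n+"p.npz",**c)
    ims.append(cv2.resize(f[125:245,260:380] if n=="scene" else f[110:260,220:370],(400,400),interpolation=3))
    for x0 in(.535,.555,.575,.64,.66,.68):
        m=(abs(w[...,0]-x0)<.01)&(w[...,1]>-.06)&(w[...,1]<.09)&(abs(w[...,2]-z+.03)<.05)
        P=w[m];b=((P[:,1]+.06)//.01).astype(int)
        print(n,x0,[(round(P[b==k,1].mean()*1000),round(np.median(P[b==k,2])*1000),(b==k).sum()) for k in np.unique(b)])
cv2.imwrite("pics/p4.png",np.hstack(ims))
E
python3 prof.py
```

```text
[0.6041 0.0254 0.202 ] [179.94  26.9  -89.03] [ 0.6  0.9 -2.8]
scene 0.535 [(-2, 183, np.int64(6)), (5, 183, np.int64(12)), (15, 184, np.int64(13)), (26, 184, np.int64(14)), (35, 183, np.int64(13)), (45, 183, np.int64(14)), (55, 183, np.int64(13)), (64, 183, np.int64(13)), (73, 184, np.int64(10))]
scene 0.555 [(-2, 182, np.int64(2)), (5, 184, np.int64(9)), (14, 184, np.int64(17)), (25, 184, np.int64(23)), (35, 184, np.int64(17)), (44, 183, np.int64(20)), (55, 183, np.int64(23)), (66, 183, np.int64(20)), (74, 183, np.int64(12))]
scene 0.575 [(17, 183, np.int64(1)), (27, 185, np.int64(7)), (36, 184, np.int64(19)), (45, 183, np.int64(20)), (55, 183, np.int64(21)), (65, 183, np.int64(20)), (73, 183, np.int64(16))]
scene 0.64 [(-11, 184, np.int64(5)), (-5, 184, np.int64(21)), (5, 184, np.int64(19)), (15, 184, np.int64(29)), (25, 184, np.int64(25)), (35, 184, np.int64(25)), (45, 183, np.int64(22)), (55, 183, np.int64(23)), (65, 183, np.int64(22)), (74, 183, np.int64(15))]
scene 0.66 [(-12, 180, np.int64(3)), (-5, 183, np.int64(7)), (5, 183, np.int64(18)), (15, 183, np.int64(22)), (25, 183, np.int64(20)), (35, 184, np.int64(22)), (45, 183, np.int64(22)), (55, 183, np.int64(22)), (65, 183, np.int64(23)), (75, 183, np.int64(19)), (82, 182, np.int64(1))]
scene 0.68 [(-12, 177, np.int64(9)), (-5, 177, np.int64(26)), (5, 178, np.int64(29)), (15, 178, np.int64(27)), (25, 177, np.int64(27)), (35, 175, np.int64(34)), (46, 176, np.int64(27)), (55, 175, np.int64(27)), (65, 171, np.int64(28)), (75, 178, np.int64(28)), (83, 172, np.int64(17))]
top 0.535 []
top 0.555 []
top 0.575 []
top 0.64 []
top 0.66 []
top 0.68 []
```

View pics/p4.png

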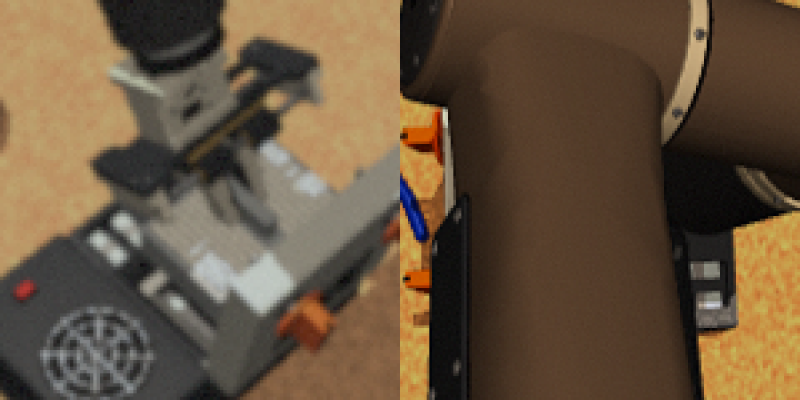

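The tilted tool now holds the cassette level: its top is at z = 0.1835 right across. The top view is blocked by the forearm. I'll compare its outline with the mouth in the same scene camera.

```bash
python3 - <<'E'
from h import *
w=np.nan_to_num(cloud(np.load("scenep.npz")),nan=-9)
m=(abs(w[...,0]-.607)<.11)&(w[...,1]>-.06)&(w[...,1]<.095)&(abs(w[...,2]-.1835)<.004)
P=w[m]
for a in range(-10,80,10):
    Q=P[abs(P[:,1]-a/1000)<.005];print("y",a,"x",np.percentile(Q[:,0],[1,99]).round(4),len(Q))
for a in range(530,690,10):
    Q=P[abs(P[:,0]-a/1000)<.005];print("x",a,"y",np.percentile(Q[:,1],[0,2,98]).round(4),len(Q))
w=np.nan_to_num(cloud(np.load("scene0.npz")),nan=-9)
# mouth edges: deck-level points
for a in(-20,-10,0,10,20,30,40):
    r=w[(abs(w[...,1]-a/1000)<.004)&(abs(w[...,2]-.1)<.005)];l=r[r[:,0]<.58,0];h=r[(r[:,0]>.63)&(r[:,0]<.705),0]
    print("mouth y",a,l.max().round(4) if len(l) else"",h.min().round(4) if len(h) else "")
for a in range(540,680,20):
    r=w[(abs(w[...,0]-a/1000)<.006)&(abs(w[...,2]-.1)<.004)&(w[...,1]<.02)];print("mouth x",a,np.percentile(r[:,1],98).round(4))
E
```

```text
y -10 x [0.6183 0.6796] 42
y 0 x [0.5316 0.6797] 75
y 10 x [0.533 0.68 ] 85
y 20 x [0.5346 0.6807] 95
y 30 x [0.5321 0.6799] 99
y 40 x [0.5328 0.6793] 125
y 50 x [0.5334 0.6787] 130
y 60 x [0.5327 0.6783] 132
y 70 x [0.5323 0.678 ] 148
x 530 y [-0.0022 -0.002   0.0731] 29
x 540 y [-0.0041 -0.0006  0.0753] 76
x 550 y [-0.0037 -0.      0.0742] 72
x 560 y [0.0068 0.012  0.0752] 67
x 570 y [0.0171 0.0227 0.076 ] 54
x 580 y [0.0374 0.0394 0.0754] 38
x 590 y [-0.0026  0.0146  0.0761] 20
x 600 y [0.069  0.0691 0.0751] 9
x 610 y [0.0403 0.0414 0.0768] 27
x 620 y [-0.0145 -0.0133  0.0757] 62
x 630 y [-0.012  -0.0109  0.0696] 80
x 640 y [-0.0127 -0.0108  0.0748] 98
x 650 y [-0.0091 -0.0062  0.0767] 83
x 660 y [-0.003   0.0022  0.0772] 90
x 670 y [-0.0142 -0.0101  0.0797] 109
x 680 y [-0.0134 -0.0113  0.0805] 61
mouth y -20 0.5244 0.6904
mouth y -10 0.5303 0.6914
mouth y 0 0.5265 0.6915
mouth y 10 0.524 0.6912
mouth y 20 0.5287 0.6921
mouth y 30 0.5266 0.6912
mouth y 40 0.5218 0.6916
mouth x 540 -0.0366
mouth x 560 -0.0339
mouth x 580 -0.0327
mouth x 600 -0.035
mouth x 620 -0.0334
mouth x 640 -0.0315
mouth x 660 -0.032
```

Request:
{"api": "apply_moves", "payload": {"targets": [[0,0.0036,-0.0015,0.0071,0,0,0],[0,0.0036,0,0.0071,0,0,0],[0,0.0036,0,0.0071,0,0,0],[0,0.0036,0,0.0071,0,0,0],[0,0.0036,0,0.0071,0,0,0],[0,0.0036,0,0.0071,0,0,0],[0,0.0018,0,0.0036,0,0,0],[0,0.0018,0,0.0036,0,0,0],[0,0.0018,0,0.0036,0,0,0],[0,0,0,0,0,0,0]]}}

```text
time_s: 10.9
tcp_pos: [0.606, 0.0179, 0.1447]
eef_rot: [-179.9, 26.5, -89.0]
contact_force: [-8.6, -26.1, 18.3]
gripper_width: 0.0135
gripper_force: 47.7
```

```bash
python3 - <<'E'
from h import *
s=get_state();print(s["moment"].round(2),s["contact_force"].round(1),s["tcp_pos"].round(4),s["joints"].round(1),s["joint_torque"].round(1))
c=capture("scene");w=np.nan_to_num(cloud(c),nan=-9)
cv2.imwrite("pics/p5.png",cv2.resize(c["frame"][125:275,250:410,::-1],(640,600),interpolation=3))
for x0 in(.535,.555,.64,.66,.68):
    m=(abs(w[...,0]-x0)<.01)&(w[...,1]>-.06)&(w[...,1]<.09)&(w[...,2]>.08)&(w[...,2]<.16)
    P=w[m];b=((P[:,1]+.06)//.01).astype(int)
    print(x0,[(round(P[b==k,1].mean()*1000),round(np.median(P[b==k,2])*1000)) for k in np.unique(b)])
P=sel(w,.46,.74,.03,.3,.13,.4)
for z in(.15,.19,.23,.27,.29):
    Q=P[abs(P[:,2]-z)<.01]
    if len(Q):print(round(z,2),len(Q),np.percentile(Q[:,1],[3,50,97]).round(3))
E
```

```text
[-7.02  3.19  1.51] [ -8.6 -26.1  18.3] [0.606  0.0179 0.1447] [  2.4  22.2  -4.1 -29.2 -65.9  11.3] [ 15.9 -47.   25.6  -5.4   2.2   0.1]
0.535 [(-11, 121), (-5, 120), (5, 122), (15, 124), (24, 126), (35, 130), (45, 132), (53, 133)]
0.555 [(-52, 97), (-11, 118), (-4, 119), (6, 123), (16, 125), (26, 127), (35, 129), (44, 132), (53, 133)]
0.64 [(-44, 100), (-31, 97), (-23, 111), (-16, 116), (-5, 120), (5, 122), (15, 126), (24, 128), (35, 129), (45, 132), (55, 134), (61, 134)]
0.66 [(-46, 92), (-34, 96), (-25, 106), (-14, 116), (-4, 120), (5, 122), (15, 124), (26, 127), (35, 129), (45, 130), (55, 133), (65, 136), (74, 137)]
0.68 [(-56, 97), (-45, 97), (-34, 96), (-26, 93), (-14, 115), (-5, 115), (5, 114), (15, 113), (25, 120), (34, 120), (45, 123), (55, 124), (65, 129), (75, 125), (80, 95)]
0.15 169 [0.031 0.111 0.134]
0.19 83 [0.109 0.137 0.139]
0.23 195 [0.116 0.145 0.182]
0.27 555 [0.121 0.147 0.182]
0.29 595 [0.117 0.129 0.147]
```

View pics/p5.png

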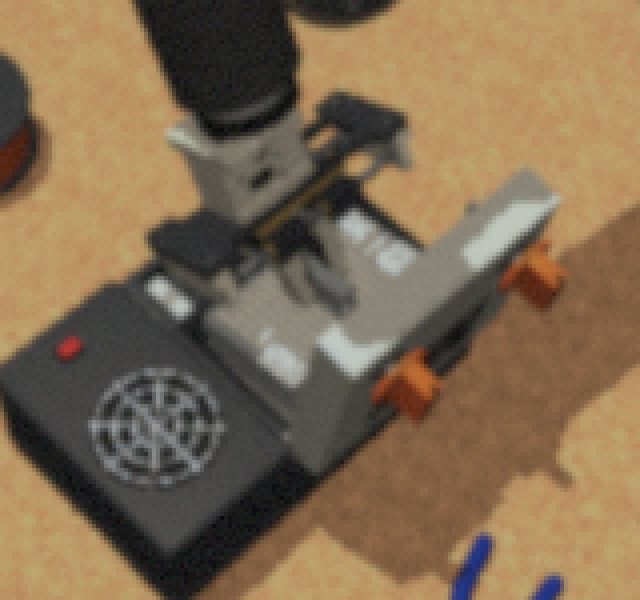

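The crop shows the cassette's -y side dipped into the well and its +y edge, about (330,320), caught on the +y bevel. I'll ease it towards -y.

Request:
{"api": "apply_moves", "payload": {"targets": [[0,0.0027,0,-0.0013,0,0,0],[0,0.0027,0,-0.0013,0,0,0],[0,0.0027,0,-0.0013,0,0,0],[0,0,0,0,0,0,0],[0,0,0,0,0,0,0]]}}

```text
time_s: 11.37
tcp_pos: [0.6063, 0.0151, 0.1423]
eef_rot: [-180.0, 26.9, -89.1]
contact_force: [-0.9, -5.9, 0.0]
gripper_width: 0.0138
gripper_force: 47.3
```

```bash
cat > prof2.py <<'E'
from h import *
s=get_state();print(s["tcp_pos"].round(4),s["eef_rot"].round(1),s["contact_force"].round(1),s["time_s"])
for n in("scene","top"):
    w=np.nan_to_num(cloud(capture(n)),nan=-9)
    for x0 in(.54,.56,.64,.66):
        m=(abs(w[...,0]-x0)<.01)&(w[...,1]>-.05)&(w[...,1]<.09)&(w[...,2]>.075)&(w[...,2]<.16)
        P=w[m];b=((P[:,1]+.05)//.01).astype(int)
        print(n,x0,[(round(P[b==k,1].mean()*1000),round(np.median(P[b==k,2])*1000)) for k in np.unique(b)])
E
python3 prof2.py
```

```text
[0.6063 0.0151 0.1423] [-180.    26.9  -89.1] [-0.9 -5.9  0. ] 11.3667
scene 0.54 [(-13, 115), (-5, 119), (5, 120), (15, 123), (25, 125), (35, 128), (45, 129), (53, 130)]
scene 0.56 [(-13, 117), (-5, 119), (6, 121), (15, 123), (25, 127), (36, 128), (45, 130), (54, 132)]
scene 0.64 [(-44, 101), (-33, 96), (-22, 114), (-15, 115), (-4, 119), (5, 121), (15, 123), (24, 125), (35, 127), (45, 129), (55, 132)]
scene 0.66 [(-48, 83), (-34, 97), (-21, 113), (-14, 117), (-4, 118), (5, 120), (15, 122), (25, 124), (35, 127), (45, 130), (54, 131), (64, 134), (72, 132)]
top 0.54 []
top 0.56 []
top 0.64 []
top 0.66 []
```

Request:
{"api": "apply_moves", "payload": {"targets": [[0,-0.0045,0,-0.0089,0,0,0],[0,-0.0045,0,-0.0089,0,0,0],[0,-0.0045,0,-0.0089,0,0,0],[0,0,0,0,0,0.067,0],[0,0,0,0,0,0.067,0],[0,0,0,0,0,0,0],[0,0,0,0,0,0,0]]}}

```text
time_s: 12.05
tcp_pos: [0.6058, 0.0182, 0.1737]
eef_rot: [-179.9, 15.0, -88.9]
contact_force: [0.1, -0.6, -3.7]
gripper_width: 0.0135
gripper_force: 47.0
```

```bash
sed -i 's/w\[...,2\]<.16/w[...,2]<.2/' prof2.py; python3 prof2.py; python3 - <<'E'
from h import *
w=np.nan_to_num(cloud(np.load("top0.npz")),nan=-9)
hs=(w[...,2]>.088)&(w[...,2]<.107)
# mouth edges, top view, per x column
for a in range(545,680,20):
    r=w[(abs(w[...,0]-a/1000)<.004)&(w[...,2]>.02)&(abs(w[...,1]-.02)<.09)];r=r[r[:,1].argsort()]
    lo=r[(r[:,1]<.0)&(r[:,2]>.09),1];hi=r[(r[:,1]>.05)&(r[:,2]>.09),1]
    print(a,np.sort(lo)[-3:].round(4),np.sort(hi)[:3].round(4))
E
```

```text
[0.6058 0.0182 0.1737] [-179.9   15.   -88.9] [ 0.1 -0.6 -3.7] 12.05
scene 0.54 [(7, 154), (15, 155), (25, 154), (35, 154), (45, 155), (55, 155), (62, 154)]
scene 0.56 [(7, 155), (15, 155), (25, 155), (35, 156), (45, 155), (55, 156), (64, 157)]
scene 0.64 [(-2, 155), (5, 154), (15, 156), (25, 155), (35, 155), (45, 155), (56, 155), (64, 155)]
scene 0.66 [(-15, 151), (-6, 151), (6, 153), (15, 154), (25, 155), (36, 155), (45, 154), (55, 155), (65, 155), (73, 152)]
top 0.54 [(39, 152), (46, 153), (55, 153), (65, 153)]
top 0.56 [(-45, 95), (-39, 98), (-22, 153), (-15, 151), (-6, 151), (5, 152), (12, 152), (24, 153), (38, 153), (45, 153), (55, 153), (65, 152), (78, 92), (86, 99)]
top 0.64 [(80, 91), (83, 92)]
top 0.66 []
545 [-0.0345 -0.0344 -0.0343] [0.0785 0.0787 0.0807]
565 [-0.035  -0.035  -0.0323] [0.0781 0.0782 0.0805]
585 [-0.0355 -0.0331 -0.033 ] [0.0803 0.0804 0.0804]
605 [-0.0337 -0.0336 -0.0336] [0.08   0.0801 0.0802]
625 [-0.0318 -0.0317 -0.0317] [0.0797 0.0798 0.0799]
645 [-0.0323 -0.0323 -0.0322] [0.0814 0.0817 0.0819]
665 [-0.0329 -0.0328 -0.0304] [0.0813 0.0813 0.0839]
```

```bash
python3 - <<'E'
from h import *
for n in("top","scene"):
    w=np.nan_to_num(cloud(capture(n)),nan=-9)
    for a in(.545,.555,.565,.575,.64,.65,.66):
        r=w[(abs(w[...,0]-a)<.005)&(abs(w[...,1]-.02)<.07)&(abs(w[...,2]-.154)<.006),1]
        if len(r):print(n,a,len(r),r.min().round(4),r.max().round(4))
    r=w[(abs(w[...,1]-.05)<.012)&(abs(w[...,2]-.154)<.006)&(abs(w[...,0]-.607)<.1),0]
    print(n,"x",len(r),np.percentile(r,[0,1,99,100]).round(4))
E
```

```text
top 0.545 61 -0.0213 0.0686
top 0.555 128 -0.024 0.0684
top 0.565 125 -0.0243 0.0683
top 0.575 63 -0.0195 0.0679
top x 299 [0.5303 0.5304 0.6236 0.624 ]
scene 0.545 56 0.0025 0.0639
scene 0.555 56 0.0029 0.0655
scene 0.565 58 0.0073 0.0629
scene 0.575 47 0.0158 0.0647
scene 0.64 71 -0.008 0.065
scene 0.65 72 -0.0029 0.0686
scene 0.66 71 0.0091 0.0713
scene x 339 [0.531  0.5347 0.6808 0.6826]
```

Request:
{"api": "apply_moves", "payload": {"targets": [[0,-0.0024,0,0.0006,0,0,0],[0,0.0013,0,0.0048,0,0,0],[0,0.0013,0,0.0048,0,0,0],[0,0.0013,0,0.0048,0,0,0],[0,0.0013,0,0.0048,0,0,0],[0,0.0013,0,0.0048,0,0,0],[0,0.0013,0,0.0048,0,0,0],[0,0,0,0,0,0,0]], "newtons": 60}}

```text
time_s: 12.92
tcp_pos: [0.6054, 0.0182, 0.1411]
eef_rot: [179.9, 14.9, -89.1]
contact_force: [-0.3, 0.5, -3.9]
gripper_width: 0.0133
gripper_force: 66.5
```

Request:
{"api": "apply_moves", "payload": {"targets": [[0,0.0008,0,0.0029,0,0,0],[0,0.0008,0,0.0029,0,0,0],[0,0.0008,0,0.0029,0,0,0],[0,0.0005,0,0.0019,0,0,0],[0,0,0,0,0,0,0]]}}

```text
time_s: 13.33
tcp_pos: [0.6058, 0.0181, 0.1311]
eef_rot: [180.0, 14.9, -89.1]
contact_force: [0.9, -0.2, -2.4]
gripper_width: 0.0135
gripper_force: 66.5
```

Request:
{"api": "apply_moves", "payload": {"targets": [[0,0.0003,0,0.001,0,0,0],[0,0.0003,0,0.001,0,0,0],[0,0.0003,0,0.001,0,0,0],[0,0,0,0,0,0,0]]}}

```text
time_s: 13.67
tcp_pos: [0.6062, 0.0181, 0.1288]
eef_rot: [-180.0, 14.9, -89.1]
contact_force: [-1.0, 0.4, 1.0]
gripper_width: 0.0136
gripper_force: 66.6
```

Request:
{"api": "apply_moves", "payload": {"targets": [[0.6,0,0,0,0,0,0],[0.6,0,0,0,0,0,0],[0.6,0,0,0,0,0,0],[0.6,0,0,0,0,0,0],[0.6,0,0,0,0,0,0],[0.6,0,0,0,0,0,0],[0.6,0,0,0,0,0,0],[0.6,0,0,-0.02,0,0,0],[0.6,0,0,-0.03,0,0,0],[0.6,0,0,-0.03,0,0,0],[0.6,0,0,-0.04,0,0,0],[0.6,0,0,-0.04,0,0,0],[0.6,0.03,0,-0.02,0,0,0],[0.6,0.04,0,0,0,0,0],[0.6,0.04,0,0,0,0,0],[0.6,0.04,0,0,0,0,0],[0.6,0.04,0,0,0,0,0]]}}

```text
time_s: 15.08
tcp_pos: [0.6094, -0.2135, 0.2532]
eef_rot: [-180.0, 15.0, -89.1]
contact_force: [0.8, 0.5, 0.4]
gripper_width: 0.0525
gripper_force: 0.0
```

```bash
python3 prof2.py; python3 - <<'E'
from h import *
s=get_state();print(s["tcp_pos"].round(3),s["joints"].round(1))
for n in("scene","top"):
    c=capture(n);np.savez(n+"3.npz",**c);w=cloud(c)
    P=sel(w,.5,.72,-.06,.1,.103,.113,2);print(n,len(P),rect(P),np.percentile(P,[1,99],axis=0).round(4).tolist())
cv2.imwrite("pics/p6.png",cv2.resize(c["frame"][80:260,200:440,::-1],(800,600),interpolation=3))
E
```

```text
[ 0.6094 -0.2135  0.2532] [-180.    15.   -89.1] [0.8 0.5 0.4] 15.0833
scene 0.54 [(-46, 97), (-36, 97), (-23, 107), (-15, 109), (-6, 108), (5, 109), (15, 109), (25, 109), (35, 109), (44, 109)]
scene 0.56 [(-46, 98), (-36, 97), (-23, 109), (-15, 109), (-5, 110), (5, 109), (16, 109), (25, 109), (35, 109), (44, 110)]
scene 0.64 [(-46, 99), (-35, 100), (-22, 109), (-15, 109), (-5, 109), (6, 109), (15, 110), (25, 110), (35, 108), (45, 109), (54, 110)]
scene 0.66 [(-46, 95), (-35, 99), (-23, 108), (-14, 110), (-5, 110), (5, 110), (15, 109), (25, 109), (35, 110), (44, 109), (55, 110), (64, 110), (71, 108)]
top 0.54 [(-45, 95), (-37, 95), (-24, 105), (-15, 107), (-5, 107), (5, 107), (15, 106), (26, 107), (35, 106), (46, 107), (56, 107), (66, 106), (78, 91), (84, 99)]
top 0.56 [(-45, 94), (-36, 94), (-24, 106), (-16, 108), (-5, 107), (5, 107), (15, 108), (25, 107), (35, 107), (45, 107), (55, 108), (65, 107), (78, 91), (84, 97)]
top 0.64 [(-45, 97), (-36, 95), (-24, 106), (-15, 108), (-5, 107), (5, 107), (15, 107), (26, 107), (36, 107), (46, 107), (55, 108), (64, 107), (74, 104), (85, 97)]
top 0.66 [(-44, 92), (-35, 95), (-24, 106), (-16, 107), (-6, 107), (5, 107), (15, 107), (25, 107), (35, 107), (46, 107), (56, 108), (65, 107), (71, 104), (85, 98)]
[ 0.608 -0.217  0.25 ] [-11.1  21.6   7.5 -14.8 -79.6  14.9]
scene 527 (array([646.9,  26.6]), array([72.1, 95.8]), 1.0) [[0.6132, -0.0192, 0.1036], [0.6824, 0.0714, 0.1127]]
top 1822 (array([603.8,  20.7]), array([146.8,  97.3]), 0.7) [[0.5319, -0.027, 0.1033], [0.6754, 0.068, 0.1114]]
```

View pics/p6.png

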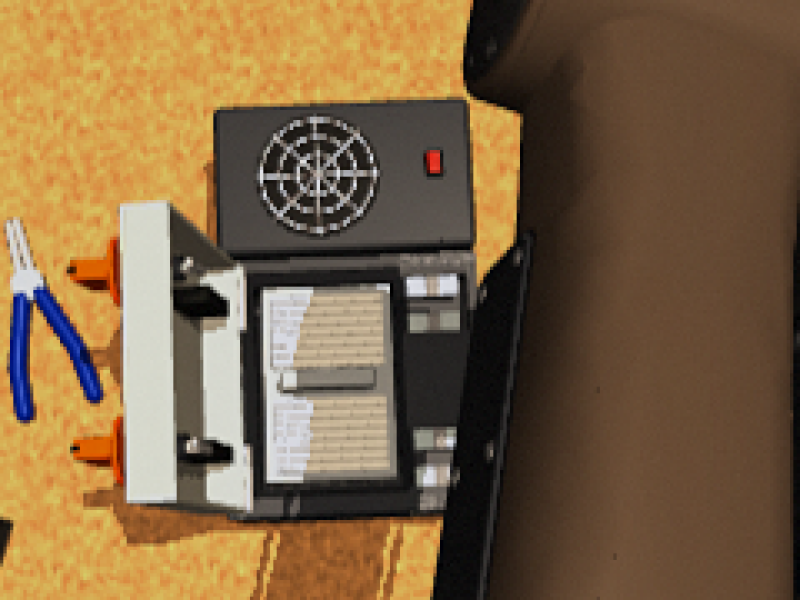

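The top view shows the cassette flat in the bay, rib up, 8 mm proud and released; the rib is at about (325,378). The cover still stands open on the left, with its studs at about (95,268) and (95,447). Next I go round behind the cover.

Request:
{"api": "apply_moves", "payload": {"targets": [[0,0,0,-0.02,0,0.075,0],[0,0,0,-0.02,0,0.075,0],[0,0,0,-0.02,0,0.0166,0],[0,0,0,-0.03,0,0,0],[0,0,0,-0.02,0,0,0],[0,-0.036,0,0,0,0,0],[0,-0.036,0,0,0,0,0],[0,-0.036,0,0,0,0,0],[0,-0.036,0,0,0,0,0],[0,-0.036,0,0,0,0,0],[0,-0.036,0,0,0,0,0],[0,-0.036,0,0,0,0,0],[0,-0.036,0,0,0,0,0],[0,-0.036,0,0,0,0,0],[0,-0.036,0,0,0,0,0],[0,-0.036,0,0,0,0,0],[0,-0.036,0,0,0,0,0],[0,0,0,0,0,0,0]]}}

```text
time_s: 16.78
tcp_pos: [0.6018, 0.2181, 0.3618]
eef_rot: [-180.0, 0.0, -88.8]
contact_force: [1.2, -1.1, -0.6]
gripper_width: 0.0005
gripper_force: 0.0
```

```bash
python3 -c "
from h import *
go(.6035,.205,.2805,-89.1)"
```

```text
now [0.6018 0.2181 0.3618] [-1.800e+02  2.000e-02 -8.877e+01] joints [ 37.3  14.5   7.1  -0.  -82.5 -36.1] t 16.7833
shift mm xyz tool [13.1 -1.4 81.3] az 0.0037
```

Request:
{"api": "apply_moves", "payload": {"targets": [[0,0,-0.001,0.027,0,0,0],[0,0,0,0.027,0,0,0],[0,0,0,0.027,0,0,0],[0,0.027,0,0,0,0,0],[0,0.027,0,0,0,0,0],[0,0.0145,0,-0.0042,0,0,0],[0,0.0145,0,-0.0042,0,0,0],[0,0.0151,0,-0.001,0,0,0],[0,0.0151,0,-0.001,0,0,0],[0,0.0151,0,-0.001,0,0,0],[0,0.0148,0,0.0029,0,0,0],[0,0.0148,0,0.0029,0,0,0],[0,0.0148,0,0.0029,0,0,0]]}}

```text
time_s: 17.87
tcp_pos: [0.607, 0.0373, 0.2839]
eef_rot: [-180.0, -0.0, -89.1]
contact_force: [1.0, 2.8, -0.8]
gripper_width: 0.0004
gripper_force: 1.0
```

```bash
python3 - <<'E'
from h import *
go(.6065,.0449,.2832,-89.1)
s=get_state();print(s["contact_force"].round(1))
for n in("scene",):
    c=capture(n);w=np.nan_to_num(cloud(c),nan=-9)
    cv2.imwrite("pics/p7.png",cv2.resize(c["frame"][100:275,230:430,::-1],(685,600),interpolation=3))
    for x0 in(.515,.69):
        P=w[(abs(w[...,0]-x0)<.012)&(w[...,1]>-.12)&(w[...,1]<.25)&(w[...,2]>.11)&(w[...,2]<.3)]
        b=(P[:,1]//.02).astype(int);print(n,x0,[(round(P[b==k,1].mean()*1000),round(np.percentile(P[b==k,2],90)*1000)) for k in np.unique(b)])
E
```

```text
now [0.607  0.0373 0.2839] [-1.7996e+02 -4.0000e-02 -8.9100e+01] joints [ 21.9  13.   -4.8   0.1 -72.1 -21.1] t 17.8667
shift mm xyz tool [-7.6  0.4  0.7] az 0.0
[ 1.   2.8 -0.8]
scene 0.515 [(-5, 261), (19, 273), (30, 274), (49, 241), (72, 201), (90, 175), (109, 143)]
scene 0.69 [(-5, 261), (10, 272), (31, 275), (51, 261), (70, 212), (90, 182), (110, 148)]
```

View pics/p7.png

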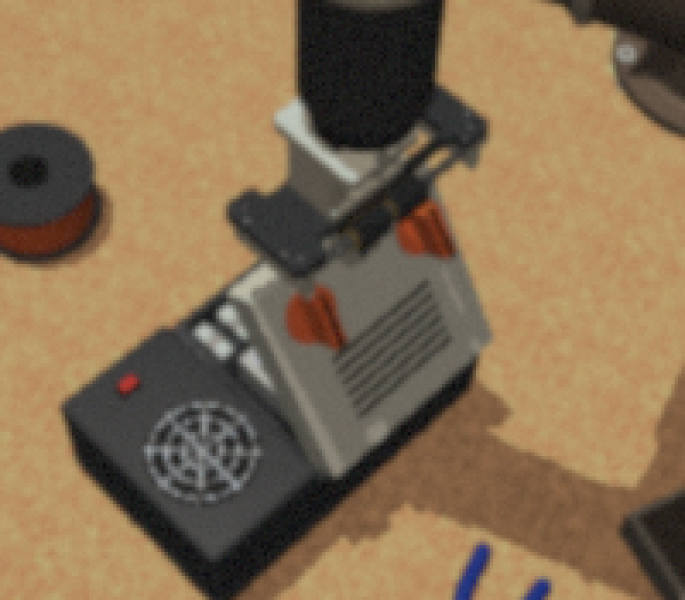

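The crop shows the cover swung to about 58 degrees, with the fingers between the studs (at about (318,318) and (428,230)). I continue down the arc.

Request:
{"api": "apply_moves", "payload": {"targets": [[0,0.011,0,0.007,0,0,0],[0,0.011,0,0.007,0,0,0],[0,0.011,0,0.007,0,0,0],[0,0.0113,0,0.01,0,0,0],[0,0.0113,0,0.01,0,0,0],[0,0.0113,0,0.01,0,0,0],[0,0.0084,0,0.0125,0,0,0],[0,0.0084,0,0.0125,0,0,0],[0,0.0084,0,0.0125,0,0,0],[0,0.0049,0,0.0143,0,0,0],[0,0.0049,0,0.0143,0,0,0],[0,0,0,0,0,0,0]]}}

```text
time_s: 18.92
tcp_pos: [0.6059, -0.0647, 0.1628]
eef_rot: [179.6, -0.1, -89.2]
contact_force: [-0.6, 0.6, -0.9]
gripper_width: 0.0003
gripper_force: 0.0
```

Request:
{"api": "apply_moves", "payload": {"targets": [[0,0.002,0,0.005,0,0,0],[0,0.002,0,0.004,0,0,0],[0,0,0,0.003,0,0,0],[0,0,0,0.001,0,0,0],[0,0,0,0,0,0,0]]}}

```text
time_s: 19.33
tcp_pos: [0.6085, -0.0671, 0.1542]
eef_rot: [-180.0, -0.1, -89.1]
contact_force: [0.0, -0.4, -0.5]
gripper_width: 0.0001
gripper_force: 0.0
```

```bash
cat > cov.py <<'E'
from h import *
s=get_state();print(s["tcp_pos"].round(4),s["contact_force"].round(1),s["time_s"])
for n in("scene","top"):
    c=capture(n);w=np.nan_to_num(cloud(c),nan=-9);f=c["frame"];np.savez(n+"c.npz",**c)
    P=w[(abs(w[...,0]-.607)<.1)&(w[...,1]>-.12)&(w[...,1]<.11)&(w[...,2]>.115)&(w[...,2]<.165)&(f.min(-1)>70)]
    A=np.c_[P[:,:2]-[.607,.09],np.ones(len(P))];k=abs(P[:,2]-.135)<.03
    for _ in range(8):
        q=np.linalg.lstsq(A[k],P[k,2],rcond=None)[0];k=abs(A@q-P[:,2])<.004
    print(n,k.sum(),"slopes rad",np.arctan(q[:2]).round(4),"z at hinge",q[2].round(4),np.percentile(P[k],[1,99],axis=0).round(3).tolist())
    hsv=cv2.cvtColor(f,cv2.COLOR_RGB2HSV)
    m=(hsv[...,0]<16)&(hsv[...,1]>190)&(hsv[...,2]>110)&(abs(w[...,0]-.607)<.11)&(abs(w[...,1]+.06)<.06)&(w[...,2]>.136)
    k_,lab,st,_=cv2.connectedComponentsWithStats(m.astype(np.uint8))
    for i in range(1,k_):
        if st[i,4]>15:
            Q=w[lab==i];T=Q[Q[:,2]>np.percentile(Q[:,2],95)-.006]
            print(" orange",st[i],"all",Q.mean(0).round(4),"top",len(T),T.mean(0).round(4),rect(T))
E
python3 cov.py
```

```text
[ 0.6085 -0.0671  0.1542] [ 0.  -0.4 -0.5] 19.3333
scene 2754 slopes rad [-0.0002 -0.0026] z at hinge 0.1343 [[0.513, -0.088, 0.131], [0.704, 0.09, 0.138]]
 orange [289 188   8   6  18] all [ 0.681  -0.0544  0.1477] top 16 [ 0.6811 -0.0533  0.1481] (array([680.6, -54.9]), array([ 9. , 23.4]), 4.2)
top 1688 slopes rad [-0.0006 -0.0021] z at hinge 0.1324 [[0.51, -0.093, 0.129], [0.605, 0.086, 0.136]]
 orange [330 206  13   7  42] all [ 0.561  -0.0693  0.1531] top 12 [ 0.5528 -0.0769  0.1715] (array([552.8, -75.8]), array([14.4,  2.8]), 86.2)
```

The cover is shut (slope about 0.002 rad in both views). I'll give it a brief confirming press, then clear the view to measure the studs.

Request:
{"api": "apply_moves", "payload": {"targets": [[0,0,0,0.003,0,0,0],[0,0,0,0.001,0,0,0],[0,0,0,0,0,0,0],[0,0,0,-0.02,0,0,0],[0,0,0,-0.04,0,0,0],[0.5,0.01,0,-0.04,0,0,0],[0.5,0.04,0,0,0,0,0],[0.5,0.04,0,0,0,0,0],[0.5,0.04,0,0,0,0,0],[0.5,0.04,0,0,0,0,0],[0.5,0.04,0,0,0,0,0],[0.5,0,0,0,0,0,0]]}}

```text
time_s: 20.43
tcp_pos: [0.611, -0.2829, 0.2496]
eef_rot: [180.0, -0.1, -89.3]
contact_force: [0.7, 1.7, -0.0]
gripper_width: 0.0407
gripper_force: 0.0
```

```bash
python3 cov.py; python3 -c "
import numpy as np,cv2
a=np.load('topc.npz')['frame'][130:255,220:370,::-1];b=np.load('scenec.npz')['frame'][130:255,250:400,::-1]
cv2.imwrite('pics/p8.png',cv2.resize(np.hstack([a,b]),(800,333),interpolation=3))"
```

```text
[ 0.611  -0.2829  0.2496] [ 0.7  1.7 -0. ] 20.4333
scene 2883 slopes rad [ 0.0004 -0.0006] z at hinge 0.1342 [[0.513, -0.092, 0.13], [0.704, 0.09, 0.138]]
 orange [318 163  10   7  33] all [ 0.5587 -0.0601  0.149 ] top 14 [ 0.5586 -0.0587  0.1517] (array([560.4, -54.7]), array([32. , 10.1]), 89.1)
top 3435 slopes rad [-0.0001  0.0002] z at hinge 0.1323 [[0.511, -0.05, 0.129], [0.701, 0.087, 0.136]]
 orange [322 169   7   7  28] all [ 0.6557 -0.0476  0.1475] top 7 [ 0.66   -0.0465  0.1542] (array([659.9, -46.6]), array([14.6,  0.8]), 86.3)
```

View pics/p8.png

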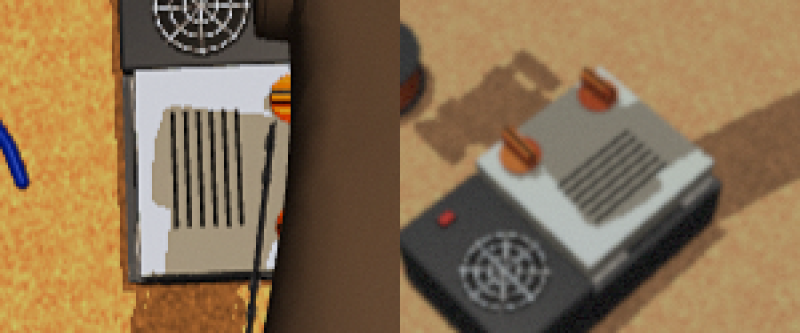

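The cover stays shut. In the scene crop both stud bars stand clear, at about (520,145) far and (600,88) near, square to the hinge. I'll measure them from the depth.

```bash
cat > st.py <<'E'
from h import *
def studs(n,c):
    w=np.nan_to_num(cloud(c),nan=-9)
    for nm,x,y in(("near",.5476,-.0605),("far",.6676,-.0585)):
        for z0,z1 in((.161,.182),(.139,.150)):
            P=w[(np.hypot(w[...,0]-x,w[...,1]-y)<.035)&(w[...,2]>z0)&(w[...,2]<z1)]
            if len(P)>5:print(n,nm,z0,len(P),P.mean(0).round(4),rect(P),"z95",np.percentile(P[:,2],90).round(4))
if __name__=="__main__":
    s=get_state();print(s["tcp_pos"].round(4),s["eef_rot"].round(1),s["time_s"])
    import sys
    for n in("scene","top"): studs(n,capture(n))
E
python3 - <<'E'
from st import *
studs("scene",np.load("scenec.npz"));studs("top",np.load("topc.npz"))
go(.6675,-.0585,.21,-89.1)
E
```

```text
scene near 0.161 87 [ 0.5508 -0.0587  0.1707] (array([549.1, -60. ]), array([15.6, 47. ]), 3.1) z95 0.1748
scene near 0.139 70 [ 0.5583 -0.0565  0.1472] (array([550.4, -58.3]), array([39.1, 45.3]), 64.2) z95 0.1494
scene far 0.161 87 [ 0.6708 -0.0559  0.171 ] (array([668.7, -58.2]), array([15.9, 47. ]), 1.4) z95 0.1753
scene far 0.139 87 [ 0.6741 -0.0553  0.1468] (array([670.5, -55.6]), array([41. , 46.8]), 65.8) z95 0.149
top near 0.161 7 [ 0.5464 -0.0407  0.1702] (array([545.5, -41.2]), array([2.3, 9.6]), 87.5) z95 0.1723
top far 0.161 49 [ 0.6664 -0.0463  0.1704] (array([666.8, -46.3]), array([14.7, 14.7]), 89.1) z95 0.173
top far 0.139 54 [ 0.6625 -0.0479  0.1454] (array([667.1, -45.8]), array([17.5, 44.5]), 88.3) z95 0.1479
now [ 0.6113 -0.2787  0.2495] [ 1.7996e+02 -3.0000e-02 -8.9260e+01] joints [ -7.9  20.1   0.6   0.  -70.5   8.6] t 20.5333
shift mm xyz tool [-219.5  -59.    39.5] az -0.0018
```

Request:
{"api": "apply_moves", "payload": {"targets": [[0.5,-0.0366,-0.0098,0,0,0,0],[0.5,-0.0366,-0.0098,0,0,0,0],[0.5,-0.0366,-0.0098,0,0,0,0],[0.5,-0.0366,-0.0098,0,0,0,0],[0.5,-0.0366,-0.0098,0,0,0,0],[0.5,-0.0366,-0.0098,0,0,0,0],[0.5,0,0,0.02,0,0,0],[0.5,0,0,0.03,0,0,0],[0.5,0,0,0.02,0,0,0],[0.5,0,0,0.011,0,0,0],[0.5,0,0,0,0,0,0],[0,0,0,0,0,0,0],[0,0,0,0,0,0,0],[0,0,0,0,0,0,0],[0,0,0,0,0,0,0],[0,0,0,0,0,0,0],[0,0,0,0,0,0,0],[0,0,0,0,0,0,0],[0,0,0,0,0,0,0],[0,0,0,0,0,0,0]], "newtons": 40}}

```text
time_s: 22.2
tcp_pos: [0.6674, -0.0567, 0.1695]
eef_rot: [-179.9, -0.1, -89.1]
contact_force: [-0.1, 0.9, 2.6]
gripper_width: 0.0136
gripper_force: 40.0
```

Request:
{"api": "apply_moves", "payload": {"targets": [[0,0,0,0.003,0,0,0],[0,0,0,0.003,0,0,0],[0,0,0,0.003,0,0,0],[0,0,0,0.002,0,0,0],[0,0,0,0,0,0,0]]}}

```text
time_s: 22.62
tcp_pos: [0.6678, -0.0568, 0.1614]
eef_rot: [-179.8, -0.1, -89.0]
contact_force: [-7.3, 2.3, 22.0]
gripper_width: 0.0136
gripper_force: 40.0
```

Request:
{"api": "apply_moves", "payload": {"targets": [[0,0,0,0,0,0,0.073],[0,0,0,0,0,0,0.073],[0,0,0,0,0,0,0.073],[0,0,0,0,0,0,0.073],[0,0,0,0,0,0,0.073],[0,0,0,0,0,0,0.073],[0,0,0,0,0,0,0.073],[0,0,0,0,0,0,0.073],[0,0,0,0,0,0,0.073],[0,0,0,0,0,0,0.073],[0,0,0,0,0,0,0.073],[0,0,0,0,0,0,0.073],[0,0,0,0,0,0,0.073],[0,0,0,0,0,0,0.073],[0,0,0,0,0,0,0],[0,0,0,0,0,0,0]]}}

```text
time_s: 23.95
tcp_pos: [0.6698, -0.0588, 0.1616]
eef_rot: [-179.8, 0.4, 178.9]
contact_force: [1.1, -7.9, 16.3]
gripper_width: 0.0136
gripper_force: 40.0
```

Request:
{"api": "apply_moves", "payload": {"targets": [[0,0,0,-0.003,0,0,0],[0,0,0,-0.003,0,0,0],[0,0,0,-0.003,0,0,0],[0,0,0,0,0,0,0],[0.5,0,0,0,0,0,0],[0.5,0,0,0,0,0,0],[0.5,0,0,0,0,0,0],[0.5,0,0,0,0,0,0],[0.5,0,0,0,0,0,0],[0.5,0,0,0,0,0,0],[0.5,0,0,-0.02,0,0,0],[0.5,0,0,-0.03,0,0,0],[0.5,0,0,-0.03,0,0,0],[0.5,0,0,0,0,0,0]]}}

```text
time_s: 25.12
tcp_pos: [0.6698, -0.0567, 0.2541]
eef_rot: [-179.9, 0.5, 179.0]
contact_force: [0.6, 0.2, 1.4]
gripper_width: 0.0433
gripper_force: 0.0
```

```bash
python3 st.py; python3 cov.py | grep slopes; python3 -c "
from h import *
go(.5478,-.0600,.25,-89.1)"
```

```text
[ 0.6698 -0.0567  0.2541] [-179.9    0.5  179. ] 25.1167
scene near 0.161 25 [ 0.5467 -0.0469  0.1707] (array([546.2, -59.8]), array([46.5, 13. ]), 87.6) z95 0.1748
scene near 0.139 19 [ 0.5455 -0.0445  0.1462] (array([540.5, -48.7]), array([44.2, 17.6]), 34.8) z95 0.1486
scene far 0.161 74 [ 0.6737 -0.0565  0.1695] (array([671.6, -57.3]), array([15.3, 41.8]), 83.8) z95 0.1735
scene far 0.139 85 [ 0.6704 -0.0488  0.145 ] (array([672.4, -58. ]), array([43.3, 46.8]), 20.5) z95 0.1476
top near 0.161 119 [ 0.5464 -0.0622  0.1711] (array([546.7, -62.5]), array([14.1, 45.7]), 3.2) z95 0.1737
top near 0.139 170 [ 0.5456 -0.0623  0.1454] (array([546.3, -61.7]), array([46.3, 44. ]), 5.5) z95 0.1475
top far 0.161 65 [ 0.6575 -0.0592  0.1684] (array([661.7, -59.5]), array([12.3, 35.3]), 88.1) z95 0.1706
top far 0.139 131 [ 0.6611 -0.0594  0.1429] (array([664.6, -59.4]), array([44.7, 41.8]), 88.2) z95 0.1452
scene 2635 slopes rad [-0.0008 -0.0004] z at hinge 0.1342 [[0.513, -0.09, 0.131], [0.704, 0.09, 0.138]]
top 3934 slopes rad [-0.0009 -0.    ] z at hinge 0.1322 [[0.511, -0.095, 0.129], [0.696, 0.087, 0.136]]
now [ 0.6666 -0.0564  0.2463] [-1.7996e+02 -5.0000e-02  1.7893e+02] joints [ 1.180e+01  2.000e+01 -1.000e-01  0.000e+00 -7.000e+01 -1.029e+02] t 25.3167
shift mm xyz tool [118.7  -5.8  -3.7] az -1.0219
```

Bar heights show the far stud turned parallel to the hinge and sitting about 2 mm lower than the near one, so it is caught. Now the near stud.

Request:
{"api": "apply_moves", "payload": {"targets": [[0.5,0.0297,-0.0016,0,0,0,0],[0.5,0.0297,-0.0016,0,0,0,0],[0.5,0.0297,-0.0016,0,0,0,0],[0.5,0.0297,-0.0016,0,0,0,0],[0.5,0,0,0,0,0,-0.073],[0.5,0,0,0,0,0,-0.073],[0.5,0,0,0,0,0,-0.073],[0.5,0,0,0,0,0,-0.073],[0.5,0,0,0,0,0,-0.073],[0.5,0,0,0,0,0,-0.073],[0.5,0,0,0,0,0,-0.073],[0.5,0,0,0,0,0,-0.073],[0.5,0,0,0,0,0,-0.073],[0.5,0,0,0,0,0,-0.073],[0.5,0,0,0,0,0,-0.073],[0.5,0,0,0,0,0,-0.073],[0.5,0,0,0,0,0,-0.073],[0.5,0,0,0,0,0,-0.073],[0.5,0,0,0,0,0,0]]}}

```text
time_s: 26.9
tcp_pos: [0.5476, -0.0608, 0.2458]
eef_rot: [179.9, -0.1, -88.8]
contact_force: [-0.3, 0.4, -0.5]
gripper_width: 0.0441
gripper_force: 0.0
```

```bash
python3 -c "
from h import *
go(.5478,-.0607,.169,-89.1)"
```

```text
now [ 0.5476 -0.0608  0.2458] [ 1.7988e+02 -7.0000e-02 -8.8790e+01] joints [ 14.1   8.9 -15.    0.  -66.2 -12.9] t 26.9
shift mm xyz tool [-0.1 -0.2 76.8] az 0.0034
```

Request:
{"api": "apply_moves", "payload": {"targets": [[0.5,0,0,0.02,0,0,0.003],[0.5,0,0,0.03,0,0,0],[0.5,0,0,0.02,0,0,0],[0.5,0,0,0.007,0,0,0],[0.5,0,0,0,0,0,0],[0,0,0,0,0,0,0],[0,0,0,0,0,0,0],[0,0,0,0,0,0,0],[0,0,0,0,0,0,0],[0,0,0,0,0,0,0],[0,0,0,0,0,0,0],[0,0,0,0,0,0,0],[0,0,0,0,0,0,0],[0,0,0,0,0,0,0],[0,0,0,0.003,0,0,0],[0,0,0,0.003,0,0,0],[0,0,0,0.003,0,0,0],[0,0,0,0.002,0,0,0],[0,0,0,0,0,0,0]]}}

```text
time_s: 28.48
tcp_pos: [0.5485, -0.061, 0.1622]
eef_rot: [-179.9, -0.1, -89.3]
contact_force: [-13.8, 5.7, 31.0]
gripper_width: 0.0135
gripper_force: 40.1
```

Request:
{"api": "apply_moves", "payload": {"targets": [[0,0,0,0,0,0,0.073],[0,0,0,0,0,0,0.073],[0,0,0,0,0,0,0.073],[0,0,0,0,0,0,0.073],[0,0,0,0,0,0,0.073],[0,0,0,0,0,0,0.073],[0,0,0,0,0,0,0.073],[0,0,0,0,0,0,0.073],[0,0,0,0,0,0,0.073],[0,0,0,0,0,0,0.073],[0,0,0,0,0,0,0.073],[0,0,0,0,0,0,0.073],[0,0,0,0,0,0,0.073],[0,0,0,0,0,0,0.073],[0,0,0,0,0,0,0],[0,0,0,0,0,0,0]]}}

```text
time_s: 29.82
tcp_pos: [0.5494, -0.0616, 0.1623]
eef_rot: [-179.9, 0.2, 178.7]
contact_force: [-8.3, 0.1, 26.3]
gripper_width: 0.0135
gripper_force: 40.0
```

Request:
{"api": "apply_moves", "payload": {"targets": [[0,0,0,-0.003,0,0,0],[0,0,0,-0.003,0,0,0],[0,0,0,-0.003,0,0,0],[0,0,0,0,0,0,0],[0.5,0,0,0,0,0,0],[0.5,0,0,0,0,0,0],[0.5,0,0,0,0,0,0],[0.5,0,0,0,0,0,0],[0.5,0,0,0,0,0,0],[0.5,0,0,0,0,0,0],[0.5,0,0,-0.02,0,0,0],[0.5,0,0,-0.03,0,0,0],[0.5,0,0,-0.03,0,0,0],[0.5,0.035,0,-0.02,0,0,0],[0.5,0.035,0,-0.02,0,0,0],[0.5,0.035,0,0,0,0,0],[0.5,0,0,0,0,0,0]]}}

```text
time_s: 31.23
tcp_pos: [0.4388, -0.0585, 0.2897]
eef_rot: [179.9, 0.2, 178.6]
contact_force: [-1.0, 0.3, -0.9]
gripper_width: 0.0436
gripper_force: 0.0
```

```bash
python3 st.py; python3 cov.py | grep slopes
```

```text
[ 0.4388 -0.0585  0.2897] [179.9   0.2 178.6] 31.2333
scene near 0.161 78 [ 0.5504 -0.059   0.1694] (array([549.7, -60.7]), array([15.7, 45.4]), 87.5) z95 0.1727
scene near 0.139 81 [ 0.5523 -0.0517  0.1444] (array([552.6, -57.9]), array([41.6, 46.3]), 27.0) z95 0.147
scene far 0.161 85 [ 0.6702 -0.0568  0.1693] (array([670.1, -57.3]), array([46. , 15.1]), 0.7) z95 0.173
scene far 0.139 86 [ 0.6706 -0.0486  0.1451] (array([671.7, -56.8]), array([40. , 46.7]), 26.3) z95 0.1479
top near 0.161 117 [ 0.5461 -0.0626  0.1686] (array([546.3, -62.8]), array([12.2, 45.9]), 87.9) z95 0.171
top near 0.139 175 [ 0.5456 -0.0615  0.1432] (array([545.7, -62.6]), array([45.6, 44.8]), 80.6) z95 0.1455
top far 0.161 113 [ 0.6662 -0.0597  0.1687] (array([666.1, -59.6]), array([12.3, 45.9]), 88.0) z95 0.1712
top far 0.139 173 [ 0.6654 -0.0598  0.1431] (array([665.7, -59.5]), array([44.8, 44.1]), 88.8) z95 0.1455
scene 2925 slopes rad [-0.0014  0.0009] z at hinge 0.1343 [[0.513, -0.093, 0.131], [0.704, 0.09, 0.138]]
top 4435 slopes rad [ 0.0007 -0.001 ] z at hinge 0.1322 [[0.511, -0.094, 0.129], [0.701, 0.087, 0.136]]
```

Both bars lie parallel to the hinge and sit about 2.3 mm pushed in (top height 0.171, down from 0.1735). The cover is shut and the arm is clear, so I'm handing in.

```bash
python3 -c "
from plant import close_job
print(close_job())"
```

```text
the job is handed in; nothing more can be done
None
```

I handed the job in at about 31 s: the fresh cassette is in the bay, the cover is shut on it, both studs are locked, and I kept clear of the dirty cassette, pliers and spool; all of this rests on camera measurements, since the hand-in returned no verdict.

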